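Check a print head's clearance with a taper gauge

TASK

On the setting stand, drop the red-knobbed loading rod fully home down the print head's feed tube and let go of it, so that it rests on the spring-loaded brass shoe. Then lay the taper gauge's blade flat on the steel bed, slide it straight and centred under the shoe until it drags snugly, with the shoe lifted about 2 mm and never forced up past 4.5 mm, and finish still holding the gauge by its handle at that depth, hand still. Leave the jar, the scraper and the filament spool where they are.

Things in the scene. Friction and masses are not known exactly. Their poses are not given: they have to be found in the camera images.
- stand: Fixed setting stand: grey base 250 x 150 mm, dark steel bed 160 (x) x 130 mm (y) with its top 50 mm above the table, aluminium column 36 x 50 mm, 206 mm high, at x = +105 mm. Origin on the table right under the print head's feed tube; z up; +x, towards the column, is the direction to slide the gauge in. The bed runs from x = -110 to +50 mm: 85 mm of open bed before the shoe's edge.
- head: Fixed print head: grey block 36 x 36 x 60 mm with black sides on a bracket running in +x to the column. Axes as the stand; origin on the feed tube's axis, 0 to 1.5 mm above the bed surface (differs from start to start). The feed tube is a vertical 12 mm bore through the block, 3 mm chamfer at its mouth; the block's top is 78 mm above this origin.
- tube_mouth (a point): Centre of the feed tube's mouth, on the top face of the print head, 78 mm above the head's origin; axes as the stand. The shoe's top, on which the rod's tip comes to rest, lies 68 mm below this point when the shoe is down.
- shoe_edge (a point): Middle of the lower front edge of the brass shoe, a level plate 50 (x) x 44 (y) x 6 mm under the print head; a lead-in lip slopes from this edge a further 9 mm forward and 5 mm up. With the shoe down this point is 4 to 5.5 mm above the bed (differs from start to start). Axes as the stand.
- shoe (a joint): Lift of the brass shoe in m: 0 = down, stop at 0.0065. It weighs 0.1 kg; a spring of 2 N per mm presses it down, besides the rod's weight. With blade and rod in place the drag along the slide is about 5 N at 1 mm lift, 8 N at 2 mm, 10 N at 3 mm (a third more or less), on top of any drag from pressing the gauge on the bed.
- gap_mouth (a point): Point on the bed surface, 50 mm above the table, straight below the shoe's front edge, in the middle of its width, 25 mm in front (-x) of the stand's origin. Axes as the stand: +x goes into the gap.
- gauge: Loose taper gauge, 0.12 kg, lying flat. Orange handle, black bands, 70 mm long (x), 14 wide (y), 40 high; from its front a steel blade 22 mm wide runs 120 mm in +x: 8 mm thick for 45 mm, then its top slopes evenly over 75 mm down to 2 mm at the tip; underside flat, level with the handle's. Origin: centre of the handle's underside. Grip across y from above. 1 mm further in lifts the shoe 0.08 mm.
- gauge_tip (a point): Middle of the blade tip's lower edge, 155 mm in +x from the gauge's origin; axes as the gauge.
- rod: Loose loading rod, 0.12 kg, standing upright in its holder: steel rod 8 mm in diameter, 100 mm long, with a slightly chamfered foot, under a red round knob 22 mm in diameter and 28 mm high. Origin at the centre of its foot, z up along it; the knob runs from z = 100 to 128 mm.
- rod_tip (a point): Centre of the rod's foot (same point as the rod's origin).
- holder: Fixed blue block 60 x 60 x 60 mm with a vertical hole of 12 mm, 40 mm deep, in which the rod stands at the start (foot 20 mm above the table). Origin at the centre of its underside.
- jar: Bystander: clear jar with black lid, 48 mm in diameter, 60 mm high. Origin at the centre of its underside.
- scraper: Bystander: scraper (spatula) 190 mm long lying along its x. Origin at its middle, underside.
- spool: Bystander: filament spool, 150 mm in diameter, 58 mm high, lying flat. Origin at the centre of its underside.

How it is judged:
By the outcome, as a careful person would: the job done as asked, in the order asked, and still so for the second after the job is handed in, while the arm keeps its last pose, push and grip.
It also fails if it takes over 72 s, if anything falls off the work surface, if the arm or the gripper's body presses on something with over 40 N, if the wrist force passes 120 N, or if a joint passes its speed limit or range.

ROBOT

A 6-joint arm with a two-finger parallel gripper is mounted at the origin on the work surface. World frame = base frame: x ahead of the robot, y to its left, z up, the work surface at z = 0. Lengths are in m, angles in degrees, forces in N, time in s.
With the tool pointing down it reaches from about 0.375 to 0.9 m from the base axis. Payload 3.1 kg.
Tool frame: the origin (TCP) lies on the centre line of the jaws, within the pads' length; the fingertips stand 8 mm ahead of it and the grasp point (between the pads) lies 11 mm behind it; y points along the fingers, x is the direction in which the jaws open and shut, and the axes are right-handed (so a half turn about y gives the same grasp; the last joint's range is limited). The gripper opens to 87 mm and grips with 3 to 60 N. Pads are 19 mm wide; open, the fingers measure 117 mm over their backs; the gripper's body (75 mm by 190 mm) begins 51 mm behind the grasp point.
Start: joints at [64.2, 30.224, 82.088, -0, 67.689, -10.227], TCP at [0.168, 0.602, 0.231] pointing down, gripper open.
Joint ranges: [-176.69, 176.69], [-43.24, 126.21], [12.49, 139.97], [-82, 262], [0, 151.66], [-163.58, 163.58]. Speed limits (degrees/s): [159.86, 159.86, 180, 180, 180, 180].

INTERFACE

Orientations are given as a 3x3 rotation matrix whose columns are the frame's x, y, z axes.
In Python, from rig import read_state, imaging, job, spotter gives the robot as it stands.
- The arm moves only by the tool apply_moves, never from a script. Its argument "steps" is a list of rows, each an object of numbers: "x", "y", "z": the shift along the world's x, y, z in mm; "spin": the turn about the world's z in rad. In form: [{"x": .., "y": .., "z": .., "spin": ..}, ...]. A call has 1 to 12 rows; each row shifts and turns the pose as measured when the row begins; what a row does not reach is not made up. A row lasts 1/10 s, in which the tool goes at most 50 mm and 8.59 degrees, less where a joint would pass 70% of its speed; a pose out of reach is approached as far as the arm can. A call is refused whole if a number of a shift passes 50 or a number of a turn 0.15, either way. A call with a gripper value outside its range is refused whole. "grip" is the finger opening in mm, from 0 to 87, set as the call begins (left out, the last holds). The fingers move at their own pace and stop on an object; the grip force is fixed at half the most. Time passes only in rows, so rows that do not move let the fingers close. It gives the time, the measured TCP pose, the force and the opening at its end, in the units of the state.
- read_state(): the state, without advancing time (a new reading comes with each control period).
- imaging.capture(name): name is "scene" or "top"; returns the picture (400x640x3 uint8, red, green, blue); there is no depth.
- imaging.camera_params(name): a dict with "fov_y" (degrees; the focal length in pixels is half the picture's height over the tangent of half this angle, whatever the lens; pixels are square), "cx", "cy" (the principal point, pixels), "dist" ([k1, k2, p1, p2, k3] as OpenCV has them; the pictures are not rectified), "R" (3x3) and "t" (3): a world point X has camera coordinates R X + t. Camera axes: x right, y down, z forward; pixel columns grow to the right and rows downward; lengths in m; the calibration is good to about 2 mm. A picture is of the moment at which its call begins. camera_params takes no time and is no camera call.
- job.hand_in(): hands the job in, once; it reports no verdict.
Trained networks look in the newest picture that a camera, given by its name, has taken for a name from the list of things; names that differ only in an ending like _2 or _b are one class to them, and where a whole thing is asked for, a point or a joint stands for the part that bears it (a point fixed in the world has none). Each returns a list of dicts, best first, with "score" (0 to 1); they miss things now and then, are a little off and sometimes report something else, mostly with a low value. They report only what shows in the picture. A call takes as long as a camera call.
- spotter.cut_out(name, camera): "mask" (400x640 bool, what is visible of it) and "rect" ([left, top, width, height] in pixels, round what is visible of it).
The state is a dict: "time_s": time; "joint_positions": joint angles; "qvel": joint speeds; "tau": joint torques, N m; "position": TCP position; "tcp_rot": TCP orientation; "force": force on the tool from outside, world axes, zero at the start; "moment": the same for the moment, N m; "opening": opening from 0.0 (shut) to 1.0 (fully open).
Only numpy, scipy, OpenCV 4.12 (cv2) and the standard library are available. Lean on these libraries where they do the work, as an engineer would, in place of code of your own. Each camera call takes 0.05 s, during which the arm holds its last target.

## Working session

There is one attempt and no reset: what is moved stays moved. The work goes in short steps, Python scripts to look and compute and a tool call to move; the robot and the scene stay as the last step left them, time stands still between calls to the robot, and variables do not carry over. Pictures are saved under pics/ and viewed, and the job is handed in when it is done.

Besides the shell and the picture viewer there is one more tool, called by a JSON object that holds its "api" and its "payload", one argument or row to a line. apply_moves: Moves the arm, as the interface text tells. Its arguments: {"type":"object","properties":{"steps":{"type":"array"},"grip":{"type":"number"}},"required":["steps"]}

```bash
mkdir -p pics; ls
python3 - <<'E'
from rig import read_state, imaging
import cv2
s=read_state();print(s)
for n in("scene","top"):
    im=imaging.capture(n);cv2.imwrite(f"pics/{n}0.png",im[...,::-1]);print(imaging.camera_params(n))
E
```

```text
pics
{'time_s': 0.0, 'joint_positions': array([ 6.42006784e+01,  3.02802116e+01,  8.21570412e+01, -1.72555483e-03,
        6.76872107e+01, -1.02273267e+01]), 'qvel': array([-0.08155   ,  0.05883784,  0.02248302, -0.05410577, -0.00990125,
        0.09760414]), 'tau': array([ 9.95518967e-04, -4.40037167e+01, -1.76589149e+01,  6.33549783e-02,
        5.83472766e-02, -1.29342466e-04]), 'position': array([0.16744464, 0.60141046, 0.22955461]), 'tcp_rot': array([[ 2.68436982e-01, -9.20343156e-04, -9.63296808e-01],
       [ 9.63294864e-01, -1.96789608e-03,  2.68438320e-01],
       [-2.14272338e-03, -9.99997640e-01,  3.58305752e-04]]), 'force': array([ 0.33343877, -0.38451247,  0.22649572]), 'moment': array([ 0.00352195, -0.00470946, -0.02487623]), 'opening': 0.9989074421724018}
{'fov_y': 47.44302529619232, 'cx': 322.3040602898628, 'cy': 191.19121375475325, 'dist': array([-0.09449758,  0.        ,  0.        ,  0.        ,  0.        ]), 'R': array([[ 0.13809904,  0.99023982, -0.01880828],
       [ 0.65475722, -0.10552811, -0.74843624],
       [-0.74311617,  0.09104347, -0.66294   ]]), 't': array([-0.12735276, -0.27112411,  1.49977344])}
{'fov_y': 54.93955313213454, 'cx': 319.9047090883765, 'cy': 203.9138868833169, 'dist': array([-0.03978609,  0.        ,  0.        ,  0.        ,  0.        ]), 'R': array([[ 0.04279512, -0.99906486,  0.00616383],
       [-0.96978609, -0.04302248, -0.2401333 ],
       [ 0.24017393,  0.00429893, -0.97072035]]), 't': array([0.04549387, 0.59029272, 0.87012403])}
```

View pics/scene0.png

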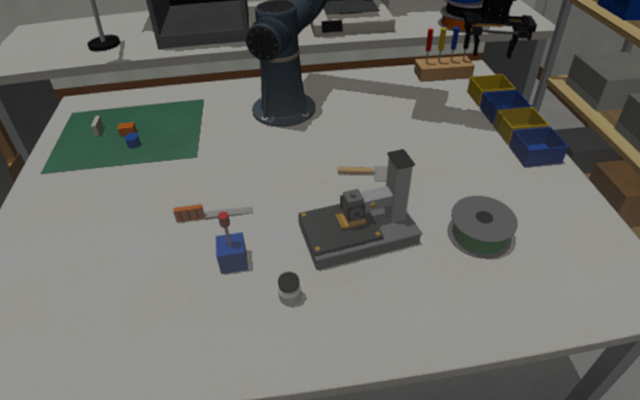

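View pics/top0.png

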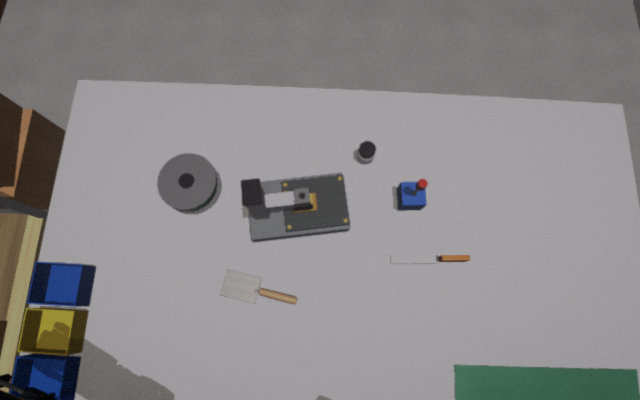

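```bash
cat > h.py <<'E'
import numpy as np, cv2
from rig import read_state, imaging, spotter
P={n:imaging.camera_params(n) for n in("scene","top")}
def K(n):
    p=P[n];f=200/np.tan(np.radians(p['fov_y']/2));return np.array([[f,0,p['cx']],[0,f,p['cy']],[0,0,1]])
def proj(n,X):
    p=P[n];r,_=cv2.Rodrigues(p['R']);return cv2.projectPoints(np.atleast_2d(np.array(X,float)),r,p['t'],K(n),p['dist'])[0].reshape(-1,2)
def ray(n,uv):
    p=P[n];q=cv2.undistortPoints(np.array(uv,float).reshape(-1,1,2),K(n),p['dist']).reshape(-1,2)
    d=np.c_[q,np.ones(len(q))]@p['R'];return -p['R'].T@p['t'],d
def onz(n,uv,z):
    c,d=ray(n,uv);return c+d*((z-c[2])/d[:,2])[:,None]
def tri(uvs,uvt):
    A=[];b=[]
    for n,uv in(("scene",uvs),("top",uvt)):
        c,d=ray(n,[uv]);d=d[0]/np.linalg.norm(d[0]);M=np.eye(3)-np.outer(d,d);A.append(M);b.append(M@c)
    A=np.vstack(A);b=np.hstack(b);x,r,_,_=np.linalg.lstsq(A,b,rcond=None);return x,np.sqrt(r)
def crop(im,u,v,w,h,s,fn):
    c=im[v:v+h,u:u+w,::-1];cv2.imwrite(fn,cv2.resize(c,None,fx=s,fy=s,interpolation=cv2.INTER_CUBIC))
E
python3 - <<'E'
from h import *
for n in P:
    im=cv2.imread(f"pics/{n}0.png")[...,::-1]
    if n=="scene": crop(im,290,140,140,130,5,"pics/s_st.png"); crop(im,165,190,110,90,7,"pics/s_rg.png")
    else: crop(im,235,165,125,85,6,"pics/t_st.png"); crop(im,380,165,110,110,5,"pics/t_rg.png")
for n in P:
    imaging.capture(n)
    for o in("gauge","rod","holder","stand","head","jar","scraper","spool"):
        r=spotter.cut_out(o,n)
        for a in r[:2]:
            ys,xs=np.nonzero(a['mask']);print(n,o,round(a['score'],2),a['rect'],xs.mean().round(2),ys.mean().round(2))
            np.save(f"m_{n}_{o}.npy",a['mask']) if a is r[0] else 0
E
```

```text
scene gauge 0.78 [172.6, 204.3, 80.5, 19.0] 205.19 212.72
scene rod 0.61 [218.4, 212.0, 13.1, 32.6] 224.66 224.35
scene holder 0.69 [218.2, 209.2, 13.7, 32.5] 224.22 222.79
scene holder 0.61 [216.5, 233.3, 32.6, 41.2] 230.76 253.13
scene stand 0.67 [299.4, 148.2, 121.4, 121.1] 363.57 223.55
scene stand 0.56 [336.8, 214.2, 27.6, 8.8] 348.45 221.89
scene head 0.84 [340.3, 185.8, 52.3, 43.9] 361.12 204.99
scene jar 0.82 [277.1, 269.6, 27.2, 35.8] 289.11 288.41
scene scraper 0.73 [336.9, 165.5, 48.3, 16.5] 365.75 171.69
scene spool 0.63 [446.7, 195.8, 69.0, 63.4] 481.88 226.7
top gauge 0.56 [391.1, 255.0, 76.0, 13.2] 423.99 258.77
top holder 0.62 [394.8, 179.9, 30.6, 33.4] 409.61 196.71
top stand 0.7 [412.4, 179.6, 17.3, 15.5] 419.82 185.01
top stand 0.63 [242.1, 174.4, 110.9, 68.2] 296.48 207.26
top head 0.81 [266.1, 185.4, 47.4, 25.1] 291.11 199.85
top jar 0.72 [356.9, 142.6, 18.0, 24.2] 365.07 151.97
top scraper 0.92 [218.7, 271.6, 78.9, 30.5] 249.67 288.55
top spool 0.61 [395.1, 182.0, 29.4, 30.1] 409.36 196.7
top spool 0.59 [158.4, 156.7, 63.1, 58.1] 189.19 183.18
```

View pics/s_st.png

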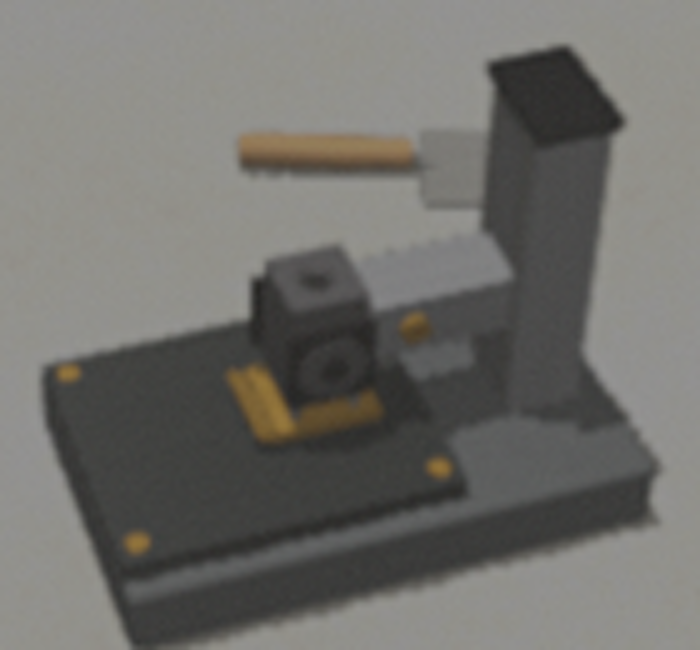

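View pics/t_st.png

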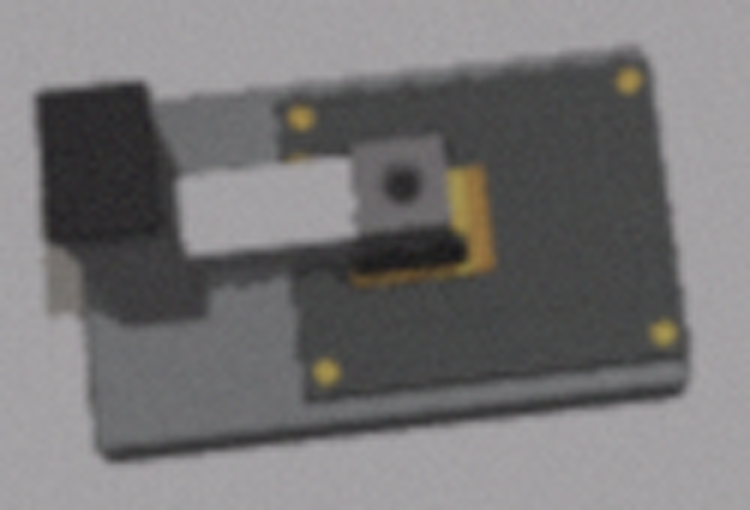

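View pics/s_rg.png

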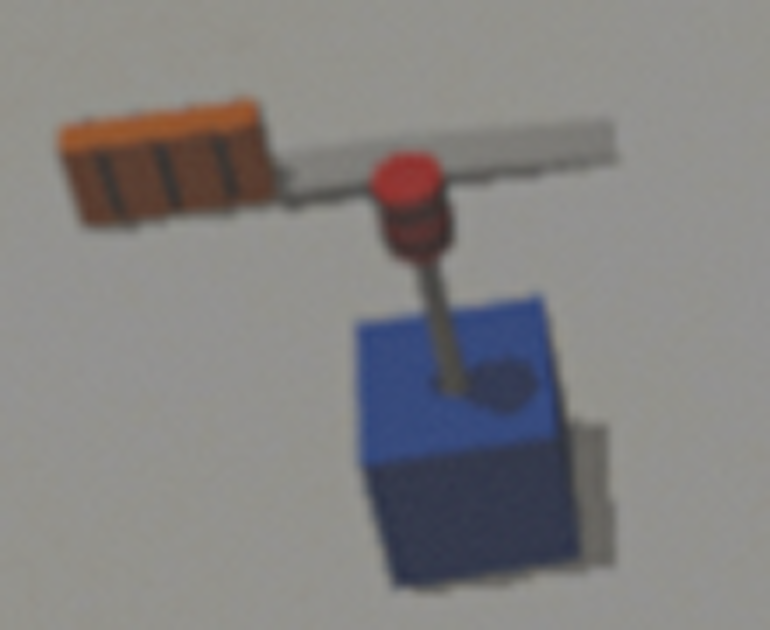

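View pics/t_rg.png

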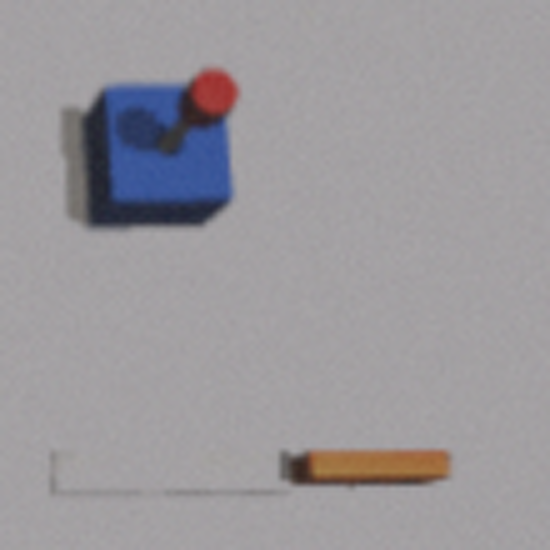

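Run:
```python
from h import *
def c(n,pts,s,off):
    p=(np.array(pts,float)+.5)/s-.5+np.array(off);return p
T=lambda p:c("top",p,6,(235,165)); S=lambda p:c("scene",p,5,(290,140))
tp=T([(302,118),(629,80),(664,333),(326,371)]); sp=S([(68,373),(137,543),(440,467)])
a=onz("top",tp,.0505);b=onz("scene",sp,.0505)
print("top pins",a.round(4).tolist(),"mean",a.mean(0));print("scene pins(-+,--,+-)",b.round(4).tolist(), "center", (b[0]+b[2])/2)
tc=onz("top",T([(280,100),(643,55),(685,362),(308,402)]),.05);sc=onz("scene",S([(45,368),(122,572),(465,487)]),.05)
print("bedcorners top",tc.round(4).tolist(),tc.mean(0)); print("scene",sc.round(4).tolist(),(sc[0]+sc[2])/2)
print("mouth",tri(S([(316.5,281)])[0],T([(402,184)])[0]))
print("headtop corners scene z.1288",onz("scene",S([(268,262),(340,247),(372,290),(290,307)]),.1288).mean(0), "top",onz("top",T([(352,143),(440,135),(449,222),(357,230)]),.1288).mean(0))
T2=lambda p:c("top",p,5,(380,165)); S2=lambda p:c("scene",p,7,(165,190))
print("knob top",tri(S2([(408,180)])[0],T2([(214,91)])[0]))
hs=onz("scene",S2([(357,325),(542,297),(562,440),(363,467)]),.06);ht=onz("top",T2([(105,86),(222,88),(232,195),(112,203)]),.06)
print("holder",hs.round(4).tolist(),hs.mean(0),ht.round(4).tolist(),ht.mean(0))
print("rod at holder top",tri(S2([(453,385)])[0],T2([(172,143)])[0]))
hs=onz("scene",S2([(60,130),(257,103),(265,123),(66,150)]),.04);ht=onz("top",T2([(310,453),(450,453),(448,477),(310,475)]),.04)
print("handle",hs.round(4).tolist(),hs.mean(0),ht.round(4).tolist(),ht.mean(0))
print("blade tip scene",onz("scene",S2([(612,118),(617,160)]),.002),"top",onz("top",T2([(52,453),(53,493)]),.002))
```

```text
top pins [[0.6404, 0.1621, 0.0505], [0.6634, 0.0245, 0.0505], [0.5545, 0.0067, 0.0505], [0.5324, 0.1453, 0.0505]] mean [0.59770504 0.08462731 0.0505    ]
scene pins(-+,--,+-) [[0.5545, 0.0075, 0.0505], [0.6629, 0.0256, 0.0505], [0.6397, 0.164, 0.0505]] center [0.59708728 0.08577104 0.0505    ]
bedcorners top [[0.6481, 0.172, 0.05], [0.675, 0.0188, 0.05], [0.5428, -0.0024, 0.05], [0.5193, 0.1519, 0.05]] [0.59631245 0.08508618 0.05      ]
scene [[0.549, -0.0027, 0.05], [0.6777, 0.0172, 0.05], [0.6527, 0.1723, 0.05]] [0.6008561  0.08480061 0.05      ]
mouth (array([0.59294909, 0.1146903 , 0.12690493]), array([0.00078763]))
headtop corners scene z.1288 [0.59206377 0.11581542 0.1288    ] top [0.59299045 0.11503104 0.1288    ]
knob top (array([ 0.62960755, -0.16110682,  0.14592412]), array([0.00081638]))
holder [[0.6024, -0.1913, 0.06], [0.599, -0.1331, 0.06], [0.6598, -0.1276, 0.06], [0.6617, -0.1876, 0.06]] [ 0.63073574 -0.15992303  0.06      ] [[0.6571, -0.1298, 0.06], [0.6588, -0.1892, 0.06], [0.6032, -0.1929, 0.06], [0.5964, -0.1328, 0.06]] [ 0.62889149 -0.16119622  0.06      ]
rod at holder top (array([ 0.62954527, -0.1626114 ,  0.05732023]), array([0.00186978]))
handle [[0.4739, -0.3025, 0.04], [0.4708, -0.2342, 0.04], [0.4816, -0.2308, 0.04], [0.4845, -0.2993, 0.04]] [ 0.47770499 -0.26671676  0.04      ] [[0.4786, -0.2344, 0.04], [0.4814, -0.3044, 0.04], [0.4695, -0.3029, 0.04], [0.4678, -0.2341, 0.04]] [ 0.47432147 -0.26896744  0.04      ]
blade tip scene [[ 0.45675918 -0.11464344  0.002     ]
 [ 0.4789746  -0.11338926  0.002     ]] top [[ 0.47788799 -0.11353155  0.002     ]
 [ 0.45754066 -0.11406381  0.002     ]]
```

{"api": "apply_moves", "payload": {
  "steps": [
    {"x": 10, "y": -16, "z": 8, "spin": -0.05},
    {"x": 22, "y": -36, "z": 10, "spin": -0.095},
    {"x": 22, "y": -36, "z": 10, "spin": -0.095},
    {"x": 22, "y": -36, "z": 10, "spin": -0.095},
    {"x": 22, "y": -36, "z": 5, "spin": -0.095},
    {"x": 22, "y": -36, "z": 5, "spin": -0.095},
    {"x": 22, "y": -36, "z": 0, "spin": -0.095},
    {"x": 22, "y": -36, "z": 0, "spin": -0.095},
    {"x": 22, "y": -36, "z": 0, "spin": -0.095},
    {"x": 22, "y": -36, "z": 0, "spin": -0.095},
    {"x": 22, "y": -36, "z": 0, "spin": -0.095},
    {"x": 22, "y": -36, "z": 0, "spin": -0.095}
  ],
  "grip": 60
}}

```text
time_s: 2.2
position: [0.4255, 0.1689, 0.2863]
tcp_rot: [[0.989, 0.012, -0.148], [0.148, -0.003, 0.989], [0.012, -1.0, -0.005]]
force: [0.7, 0.1, -0.1]
opening: 0.691
```

Run:
```python
from h import *
S=lambda p:(np.array(p,float)+.5)/5-.5+np.array((290,140)); T=lambda p:(np.array(p,float)+.5)/6-.5+np.array((235,165))
print(tri(S((490,68)),T((158,233)))[0] if 0 else [tri(S(a),T(b)) for a,b in(((490,68),(50,243)),((572,47),(37,93)),((622,122),(147,83)),((543,143),(163,232)))])
for i in range(4):
    s=read_state();print(s['position'],s['force'],s['time_s'],np.degrees(np.arctan2(s['tcp_rot'][1,0],s['tcp_rot'][0,0])))
```

```text
[(array([0.54392847, 0.21601078, 0.19779116]), array([0.02340287])), (array([0.58804238, 0.22662356, 0.23738071]), array([0.00984626])), (array([0.60814565, 0.21925314, 0.20957512]), array([0.02538496])), (array([0.56280724, 0.20946692, 0.1655213 ]), array([0.01552713]))]
[0.42548638 0.16886077 0.28629768] [ 0.66613517  0.11324513 -0.1049967 ] 2.2 8.489787739210398
[0.42548638 0.16886077 0.28629768] [ 0.66613517  0.11324513 -0.1049967 ] 2.2 8.489787739210398
[0.42548638 0.16886077 0.28629768] [ 0.66613517  0.11324513 -0.1049967 ] 2.2 8.489787739210398
[0.42548638 0.16886077 0.28629768] [ 0.66613517  0.11324513 -0.1049967 ] 2.2 8.489787739210398
```

{"api": "apply_moves", "payload": {
  "steps": [
    {"x": 20, "y": -33, "z": 0, "spin": 0.014},
    {"x": 20, "y": -33},
    {"x": 20, "y": -33},
    {"x": 20, "y": -33},
    {"x": 20, "y": -33},
    {"x": 20, "y": -33},
    {"x": 20, "y": -33},
    {"x": 20, "y": -33},
    {"x": 20, "y": -33},
    {"x": 10, "y": -17, "z": -20},
    {"x": 5, "y": -8, "z": -10},
    {"x": 0}
  ]
}}

```text
invalid input at $.steps[1]: expected keys x, y, z, spin
```

{"api": "apply_moves", "payload": {
  "steps": [
    {"x": 20, "y": -33, "z": 0, "spin": 0.014},
    {"x": 20, "y": -33, "z": 0, "spin": 0},
    {"x": 20, "y": -33, "z": 0, "spin": 0},
    {"x": 20, "y": -33, "z": 0, "spin": 0},
    {"x": 20, "y": -33, "z": 0, "spin": 0},
    {"x": 20, "y": -33, "z": 0, "spin": 0},
    {"x": 20, "y": -33, "z": 0, "spin": 0},
    {"x": 20, "y": -33, "z": 0, "spin": 0},
    {"x": 20, "y": -33, "z": 0, "spin": 0},
    {"x": 15, "y": -20, "z": -20, "spin": 0},
    {"x": 5, "y": -8, "z": -20, "spin": 0},
    {"x": 0, "y": 0, "z": 0, "spin": 0}
  ]
}}

```text
time_s: 3.4
position: [0.6266, -0.1881, 0.2532]
tcp_rot: [[0.992, 0.022, -0.126], [0.126, -0.012, 0.992], [0.02, -1.0, -0.015]]
force: [-0.7, 0.2, 0.1]
opening: 0.695
```

{"api": "apply_moves", "payload": {
  "steps": [
    {"x": 0, "y": 0, "z": 0, "spin": 0},
    {"x": 0, "y": 0, "z": 0, "spin": 0}
  ]
}}

```text
time_s: 3.6
position: [0.6253, -0.1884, 0.2545]
tcp_rot: [[0.992, 0.021, -0.123], [0.124, -0.012, 0.992], [0.019, -1.0, -0.014]]
force: [0.1, -0.5, -0.7]
opening: 0.688
```

{"api": "apply_moves", "payload": {
  "steps": [
    {"x": 2, "y": 14, "z": -8, "spin": 0.02},
    {"x": 2, "y": 13, "z": -15, "spin": 0.018},
    {"x": 0, "y": 0, "z": -20, "spin": 0},
    {"x": 0, "y": 0, "z": -15, "spin": 0},
    {"x": 0, "y": 0, "z": 0, "spin": 0},
    {"x": 0, "y": 0, "z": 0, "spin": 0}
  ]
}}

```text
time_s: 4.2
position: [0.6297, -0.1511, 0.2007]
tcp_rot: [[0.985, 0.03, -0.172], [0.173, -0.011, 0.985], [0.027, -0.999, -0.016]]
force: [0.6, -0.0, 0.0]
opening: 0.691
```

{"api": "apply_moves", "payload": {
  "steps": [
    {"x": 0, "y": -5, "z": -10, "spin": 0},
    {"x": 0, "y": -5, "z": -10, "spin": 0},
    {"x": 0, "y": 0, "z": -10, "spin": 0},
    {"x": 0, "y": 0, "z": 0, "spin": 0},
    {"x": 0, "y": 0, "z": 0, "spin": 0}
  ]
}}

```text
time_s: 4.7
position: [0.6309, -0.1617, 0.1707]
tcp_rot: [[0.984, 0.034, -0.173], [0.173, -0.013, 0.985], [0.031, -0.999, -0.018]]
force: [0.1, -0.6, 0.2]
opening: 0.689
```

Run:
```python
from h import *
s=read_state();print(s['position'],s['tcp_rot'].round(4),s['qvel'].round(2))
n="top"
for n in P: 
    im=imaging.capture(n);cv2.imwrite(f"pics/{n}1.png",im[...,::-1])
    uv=proj(n,[[.6296,-.1611,.148]])[0].astype(int);crop(im,uv[0]-50,max(0,uv[1]-50),100,100,6,f"pics/{n}1c.png")
```

```text
[ 0.63085048 -0.16170744  0.17070647] [[ 0.9844  0.0336 -0.1728]
 [ 0.1734 -0.0128  0.9848]
 [ 0.0309 -0.9994 -0.0185]] [-0.22  0.83  0.69  0.07 -0.17 -0.05]
```

View pics/scene1c.png

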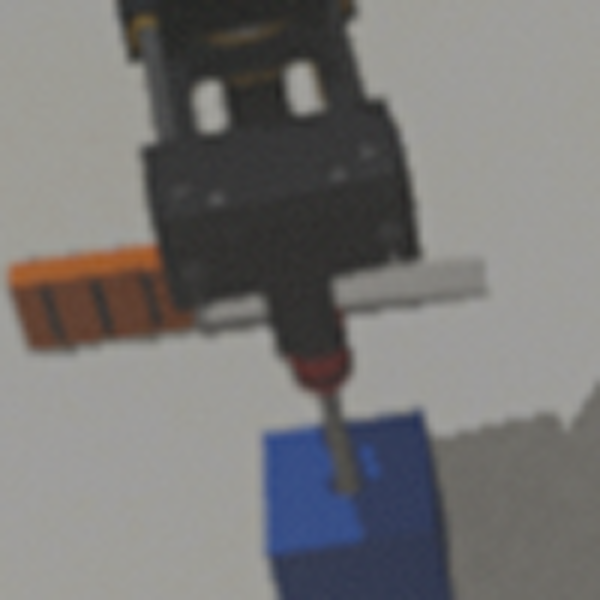

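View pics/top1c.png

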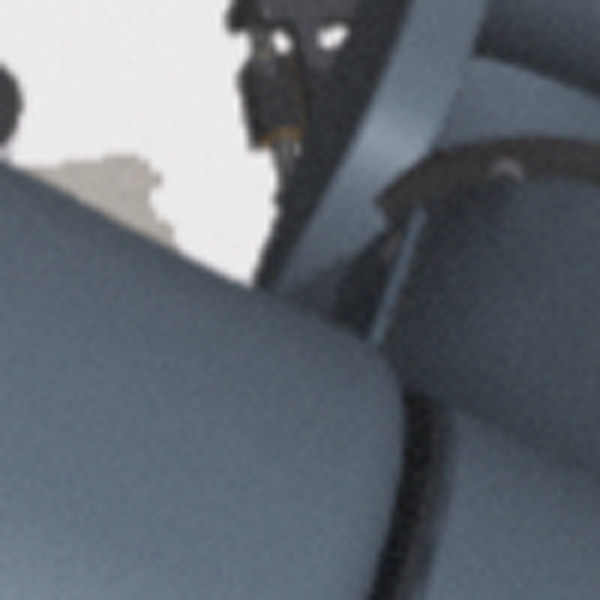

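{"api": "apply_moves", "payload": {
  "steps": [
    {"x": -1, "y": 0, "z": -12, "spin": 0},
    {"x": 0, "y": 0, "z": -12, "spin": 0},
    {"x": 0, "y": 0, "z": -12, "spin": 0},
    {"x": 0, "y": 0, "z": -11, "spin": 0},
    {"x": 0, "y": 0, "z": 0, "spin": 0},
    {"x": 0, "y": 0, "z": 0, "spin": 0}
  ]
}}

```text
time_s: 5.4
position: [0.6292, -0.1613, 0.1191]
tcp_rot: [[0.984, 0.033, -0.173], [0.174, -0.012, 0.985], [0.03, -0.999, -0.018]]
force: [-0.0, -0.0, 1.0]
opening: 0.691
```

{"api": "apply_moves", "payload": {
  "steps": [
    {"x": 0, "y": 0, "z": 2, "spin": 0},
    {"x": 0, "y": 0, "z": 0, "spin": 0},
    {"x": 0, "y": 0, "z": 0, "spin": 0},
    {"x": 0, "y": 0, "z": 0, "spin": 0},
    {"x": 0, "y": 0, "z": 0, "spin": 0},
    {"x": 0, "y": 0, "z": 0, "spin": 0}
  ],
  "grip": 0
}}

```text
time_s: 6.0
position: [0.6304, -0.1617, 0.1232]
tcp_rot: [[0.984, 0.036, -0.173], [0.174, -0.014, 0.985], [0.033, -0.999, -0.02]]
force: [-1.1, -0.5, -0.8]
opening: 0.24
```

{"api": "apply_moves", "payload": {
  "steps": [
    {"x": 0, "y": 0, "z": 5, "spin": 0},
    {"x": 0, "y": 0, "z": 10, "spin": 0},
    {"x": 0, "y": 0, "z": 15, "spin": 0},
    {"x": 0, "y": 0, "z": 15, "spin": 0},
    {"x": 0, "y": 0, "z": 20, "spin": 0},
    {"x": 0, "y": 0, "z": 20, "spin": 0},
    {"x": 0, "y": 0, "z": 20, "spin": 0},
    {"x": 0, "y": 0, "z": 20, "spin": 0},
    {"x": 0, "y": 0, "z": 15, "spin": 0},
    {"x": 0, "y": 0, "z": 0, "spin": 0},
    {"x": 0, "y": 0, "z": 0, "spin": 0}
  ]
}}

```text
time_s: 7.1
position: [0.6283, -0.1607, 0.2732]
tcp_rot: [[0.984, 0.036, -0.173], [0.174, -0.014, 0.985], [0.033, -0.999, -0.02]]
force: [0.6, 0.2, -0.9]
opening: 0.242
```

{"api": "apply_moves", "payload": {
  "steps": [
    {"x": -1, "y": 10, "z": 0, "spin": 0},
    {"x": -3, "y": 20, "z": 0, "spin": 0},
    {"x": -3, "y": 25, "z": 0, "spin": 0},
    {"x": -3, "y": 25, "z": 0, "spin": 0},
    {"x": -4, "y": 25, "z": 0, "spin": 0},
    {"x": -4, "y": 25, "z": 0, "spin": 0},
    {"x": -4, "y": 25, "z": 0, "spin": 0},
    {"x": -4, "y": 25, "z": 0, "spin": 0},
    {"x": -3, "y": 25, "z": 0, "spin": 0},
    {"x": -3, "y": 20, "z": 0, "spin": 0},
    {"x": -1, "y": 10, "z": 0, "spin": 0},
    {"x": 0, "y": 0, "z": 0, "spin": 0}
  ]
}}

```text
time_s: 8.3
position: [0.5789, 0.1004, 0.2609]
tcp_rot: [[0.984, 0.008, -0.179], [0.179, -0.002, 0.984], [0.007, -1.0, -0.004]]
force: [0.4, -0.3, -1.6]
opening: 0.24
```

{"api": "apply_moves", "payload": {
  "steps": [
    {"x": 0, "y": 0, "z": 0, "spin": 0}
  ]
}}

```text
time_s: 8.4
position: [0.5783, 0.1008, 0.2604]
tcp_rot: [[0.984, 0.007, -0.181], [0.181, -0.003, 0.984], [0.006, -1.0, -0.004]]
force: [-0.3, -0.5, -0.6]
opening: 0.245
```

Run:
```python
from h import *
s=read_state();print(s['position'],s['tcp_rot'].round(4))
for n in P: 
    im=imaging.capture(n);cv2.imwrite(f"pics/{n}2.png",im[...,::-1])
im=imaging.capture("scene");crop(im,300,100,130,130,6,"pics/scene2c.png")
```

```text
[0.57833388 0.10077308 0.26044249] [[ 0.9835  0.0068 -0.1805]
 [ 0.1805 -0.0029  0.9836]
 [ 0.0062 -1.     -0.0041]]
```

View pics/scene2c.png

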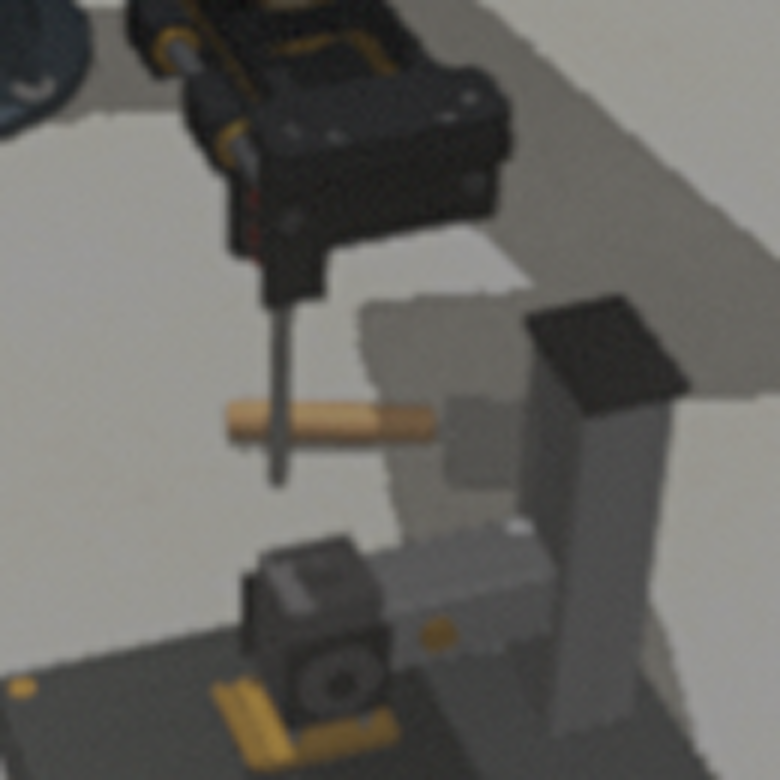

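View pics/top2.png

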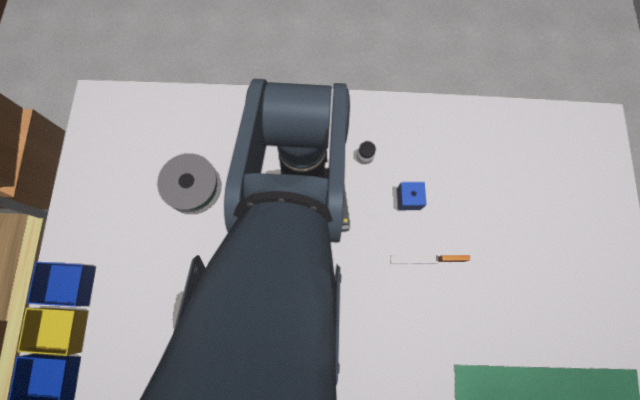

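Run:
```python
from h import *
R=np.array([.0068,-.0029,-1.]);p=np.array([.5783,.1008,.2604])
print(proj("scene",[p+R*.103,p+R*.02]), (np.array([[279,483],[283,305]])+.5)/6-.5+[300,100])
print(onz("scene",[[346.0,180.1]],p[2]-.103), onz("scene",[[346.6,150.3]],p[2]-.015))
```

```text
[[345.26567655 181.65053604]
 [345.91788444 150.18648848]] [[346.08333333 180.08333333]
 [346.75       150.41666667]]
[[0.57418366 0.10296249 0.1574    ]] [[0.58569814 0.10074805 0.2454    ]]
```

{"api": "apply_moves", "payload": {
  "steps": [
    {"x": 5, "y": 4, "z": 0, "spin": 0},
    {"x": 6, "y": 5, "z": 0, "spin": 0},
    {"x": 5, "y": 3, "z": -5, "spin": 0},
    {"x": 0, "y": 0, "z": -8, "spin": 0},
    {"x": 0, "y": 0, "z": 0, "spin": 0},
    {"x": 0, "y": 0, "z": 0, "spin": 0}
  ]
}}

```text
time_s: 9.15
position: [0.5979, 0.1099, 0.2461]
tcp_rot: [[0.985, 0.008, -0.174], [0.174, -0.003, 0.985], [0.008, -1.0, -0.005]]
force: [0.1, 0.4, -1.2]
opening: 0.243
```

```bash
cat > look.py <<'E'
import sys
from h import *
s=read_state();print(s['position'].round(5),s['tcp_rot'].round(4).tolist(),s['force'].round(2),s['time_s'])
u,v,w,h,k=map(int,sys.argv[2:7])
im=imaging.capture("scene");crop(im,u,v,w,h,k,f"pics/{sys.argv[1]}.png")
E
python3 look.py s3 310 140 80 80 9
```

```text
[0.59791 0.10988 0.24612] [[0.9847, 0.0082, -0.1742], [0.1743, -0.0032, 0.9847], [0.0076, -1.0, -0.0046]] [ 0.12  0.4  -1.24] 9.15
```

View pics/s3.png

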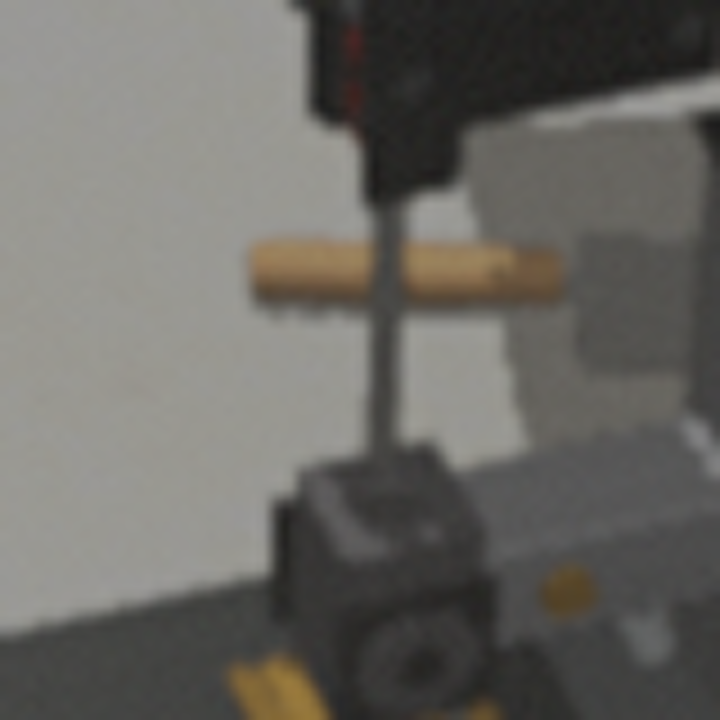

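Run:
```python
from h import *
for z in(.141,.143,.145):print(onz("scene",[[352.0,190.8]],z))
print(onz("scene",[[352.9,195.8]],.1288),proj("scene",[[.592,.1158,.143]]))
```

```text
[[0.59219727 0.11306473 0.141     ]]
[[0.5944117  0.11259522 0.143     ]]
[[0.59662614 0.1121257  0.145     ]]
[[0.59501929 0.11481016 0.1288    ]] [[353.26010254 189.90676348]]
```

{"api": "apply_moves", "payload": {
  "steps": [
    {"x": 0, "y": 2, "z": 0, "spin": 0},
    {"x": 0, "y": 0, "z": -3, "spin": 0},
    {"x": 0, "y": 0, "z": -4, "spin": 0},
    {"x": 0, "y": 0, "z": -4, "spin": 0},
    {"x": 0, "y": 0, "z": 0, "spin": 0}
  ]
}}

```text
time_s: 9.7
position: [0.5972, 0.112, 0.2344]
tcp_rot: [[0.985, 0.008, -0.174], [0.174, -0.003, 0.985], [0.007, -1.0, -0.005]]
force: [-0.1, -0.2, -1.0]
opening: 0.245
```

```bash
python3 look.py s4 310 140 80 80 9
```

```text
[0.59719 0.11199 0.23443] [[0.9847, 0.0078, -0.1742], [0.1743, -0.0033, 0.9847], [0.0071, -1.0, -0.0047]] [-0.09 -0.2  -0.98] 9.7
```

View pics/s4.png

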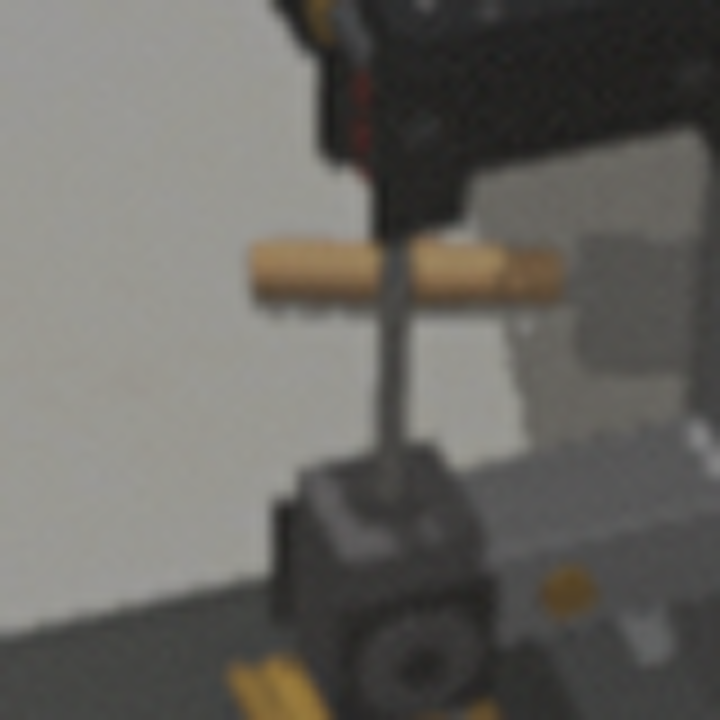

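{"api": "apply_moves", "payload": {
  "steps": [
    {"x": 0, "y": 0, "z": -3, "spin": 0},
    {"x": 0, "y": 0, "z": -3, "spin": 0},
    {"x": 0, "y": 0, "z": -3, "spin": 0},
    {"x": 0, "y": 0, "z": -3, "spin": 0},
    {"x": 0, "y": 0, "z": 0, "spin": 0}
  ]
}}

```text
time_s: 10.25
position: [0.5972, 0.112, 0.2218]
tcp_rot: [[0.985, 0.008, -0.174], [0.174, -0.003, 0.985], [0.007, -1.0, -0.005]]
force: [1.0, -0.0, -1.4]
opening: 0.241
```

```bash
python3 look.py s5 310 140 80 80 9
```

```text
[0.59719 0.11202 0.22179] [[0.9847, 0.0079, -0.1742], [0.1742, -0.0032, 0.9847], [0.0073, -1.0, -0.0045]] [ 1.02 -0.03 -1.42] 10.25
```

View pics/s5.png

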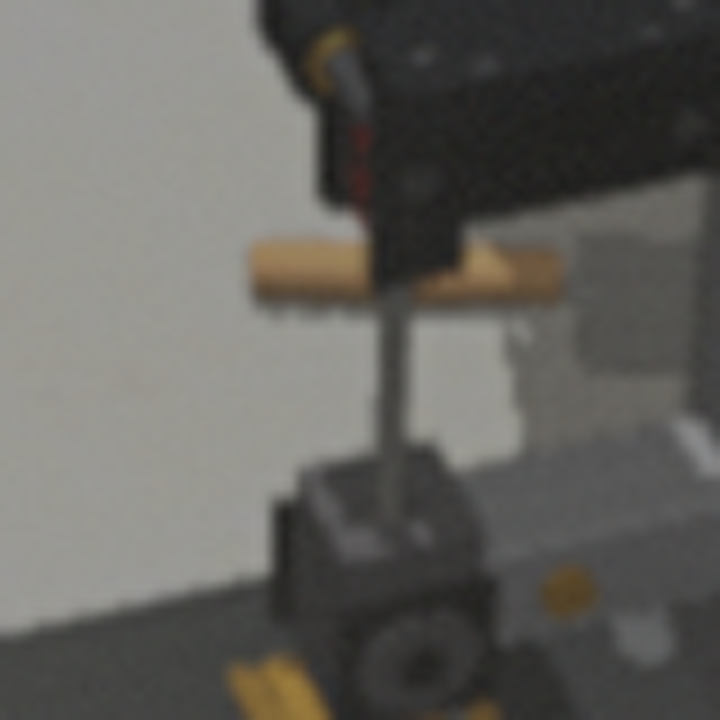

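{"api": "apply_moves", "payload": {
  "steps": [
    {"x": 0, "y": 0, "z": -4, "spin": 0},
    {"x": 0, "y": 0, "z": -4, "spin": 0},
    {"x": 0, "y": 0, "z": -4, "spin": 0},
    {"x": 0, "y": 0, "z": -4, "spin": 0}
  ]
}}

```text
time_s: 10.7
position: [0.5973, 0.1122, 0.2055]
tcp_rot: [[0.985, 0.009, -0.174], [0.174, -0.003, 0.985], [0.008, -1.0, -0.004]]
force: [-0.7, -0.7, -0.2]
opening: 0.245
```

{"api": "apply_moves", "payload": {
  "steps": [
    {"x": 0, "y": 0, "z": -5, "spin": 0},
    {"x": 0, "y": 0, "z": -5, "spin": 0},
    {"x": 0, "y": 0, "z": -5, "spin": 0},
    {"x": 0, "y": 0, "z": -5, "spin": 0},
    {"x": 0, "y": 0, "z": -5, "spin": 0},
    {"x": 0, "y": 0, "z": -4, "spin": 0},
    {"x": 0, "y": 0, "z": 0, "spin": 0}
  ]
}}

```text
time_s: 11.4
position: [0.5963, 0.1122, 0.1725]
tcp_rot: [[0.985, 0.006, -0.174], [0.174, -0.003, 0.985], [0.005, -1.0, -0.004]]
force: [-0.4, -0.4, -2.0]
opening: 0.244
```

{"api": "apply_moves", "payload": {
  "steps": [
    {"x": 0, "y": 0, "z": -3, "spin": 0},
    {"x": 0, "y": 0, "z": -2, "spin": 0},
    {"x": 0, "y": 0, "z": 0, "spin": 0}
  ]
}}

```text
time_s: 11.7
position: [0.5963, 0.1123, 0.1672]
tcp_rot: [[0.985, 0.006, -0.174], [0.174, -0.003, 0.985], [0.005, -1.0, -0.004]]
force: [-0.2, 0.3, -0.9]
opening: 0.24
```

```bash
python3 look.py s6 310 130 80 80 9
```

```text
[0.59633 0.11235 0.1672 ] [[0.9847, 0.0057, -0.1741], [0.1742, -0.0026, 0.9847], [0.0051, -1.0, -0.0036]] [-0.2   0.29 -0.91] 11.7
```

View pics/s6.png

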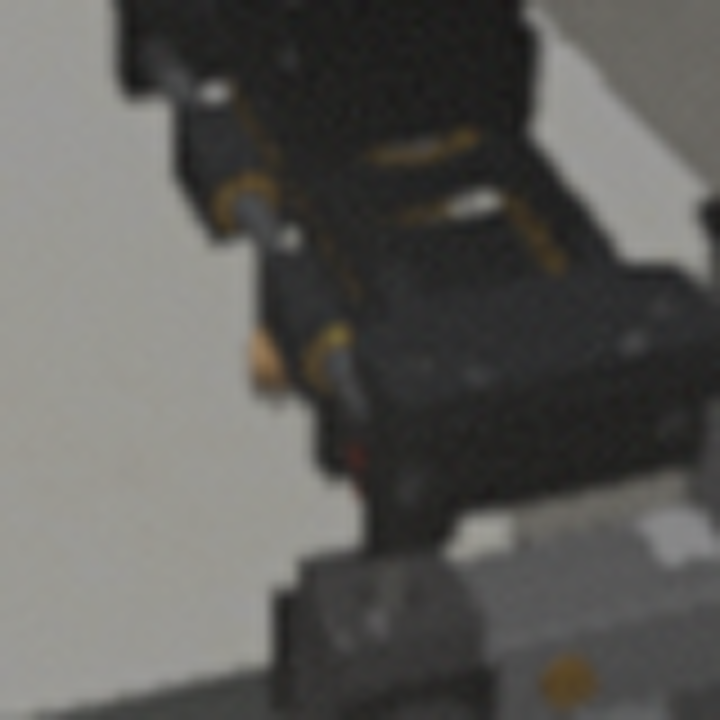

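{"api": "apply_moves", "payload": {
  "steps": [
    {"x": 0, "y": 0, "z": 0, "spin": 0},
    {"x": 0, "y": 0, "z": 0, "spin": 0},
    {"x": 0, "y": 0, "z": 0, "spin": 0},
    {"x": 0, "y": 0, "z": 0, "spin": 0},
    {"x": 0, "y": 0, "z": 0, "spin": 0}
  ],
  "grip": 60
}}

```text
time_s: 12.25
position: [0.5991, 0.112, 0.1692]
tcp_rot: [[0.985, 0.013, -0.174], [0.174, -0.003, 0.985], [0.012, -1.0, -0.005]]
force: [-0.9, -0.1, -0.9]
opening: 0.613
```

{"api": "apply_moves", "payload": {
  "steps": [
    {"x": 0, "y": 0, "z": 5, "spin": 0},
    {"x": 0, "y": 0, "z": 10, "spin": 0},
    {"x": 0, "y": 0, "z": 15, "spin": 0},
    {"x": 0, "y": 0, "z": 20, "spin": 0},
    {"x": 0, "y": 0, "z": 20, "spin": 0},
    {"x": 0, "y": 0, "z": 10, "spin": 0},
    {"x": 0, "y": 0, "z": 0, "spin": 0}
  ]
}}

```text
time_s: 12.95
position: [0.5994, 0.112, 0.256]
tcp_rot: [[0.985, 0.016, -0.174], [0.174, -0.003, 0.985], [0.015, -1.0, -0.006]]
force: [0.9, 0.3, 0.0]
opening: 0.693
```

```bash
python3 look.py s7 310 130 80 80 9
```

```text
[0.59937 0.112   0.25595] [[0.9846, 0.0155, -0.1742], [0.1743, -0.0032, 0.9847], [0.0147, -0.9999, -0.0059]] [0.86 0.32 0.03] 12.95
```

View pics/s7.png

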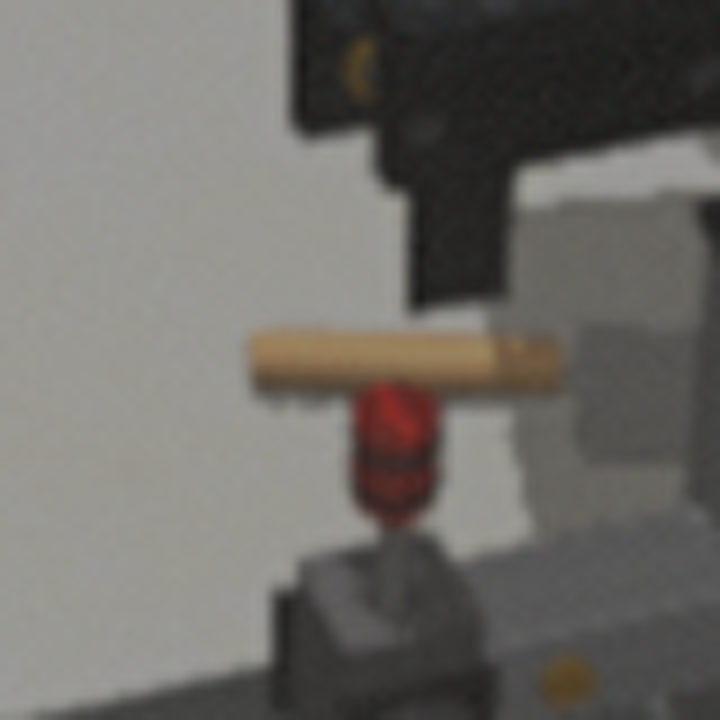

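Run:
```python
from h import *
print(proj("scene",[[.593,.1148,.1885],[.593,.1148,.1605],[.593,.1148,.1285]]))
print((np.array([[397,405],[395,525],[392,620]])+.5)/9-.5+[310,130])
```

```text
[[353.44893301 173.83174963]
 [353.10124868 184.06273087]
 [352.71650204 195.28528518]]
[[353.66666667 174.55555556]
 [353.44444444 187.88888889]
 [353.11111111 198.44444444]]
```

{"api": "apply_moves", "payload": {
  "steps": [
    {"x": -4, "y": -12, "z": 0, "spin": -0.012},
    {"x": -8, "y": -24, "z": 0, "spin": -0.012},
    {"x": -10, "y": -30, "z": 0, "spin": -0.012},
    {"x": -10, "y": -30, "z": 0, "spin": -0.012},
    {"x": -10, "y": -30, "z": 0, "spin": -0.012},
    {"x": -10, "y": -30, "z": 0, "spin": -0.012},
    {"x": -10, "y": -30, "z": 0, "spin": -0.012},
    {"x": -10, "y": -30, "z": 0, "spin": -0.012},
    {"x": -10, "y": -30, "z": 0, "spin": -0.012},
    {"x": -10, "y": -30, "z": 0, "spin": -0.012},
    {"x": -10, "y": -30, "z": 0, "spin": 0},
    {"x": 0, "y": 0, "z": 0, "spin": 0}
  ]
}}

```text
time_s: 14.2
position: [0.4789, -0.2089, 0.242]
tcp_rot: [[0.999, -0.013, -0.046], [0.046, 0.001, 0.999], [-0.013, -1.0, 0.002]]
force: [0.2, 0.4, -0.3]
opening: 0.689
```

{"api": "apply_moves", "payload": {
  "steps": [
    {"x": 0, "y": 0, "z": 0, "spin": 0}
  ]
}}

```text
time_s: 14.3
position: [0.4775, -0.2092, 0.241]
tcp_rot: [[0.999, -0.015, -0.043], [0.043, 0.003, 0.999], [-0.015, -1.0, 0.003]]
force: [-0.0, -0.4, -0.3]
opening: 0.691
```

{"api": "apply_moves", "payload": {
  "steps": [
    {"x": 0, "y": -12, "z": -5, "spin": 0},
    {"x": 0, "y": -16, "z": -15, "spin": 0},
    {"x": 0, "y": -16, "z": -20, "spin": 0},
    {"x": 0, "y": -10, "z": -25, "spin": 0},
    {"x": 0, "y": 0, "z": -25, "spin": 0},
    {"x": 0, "y": 0, "z": -25, "spin": 0},
    {"x": 0, "y": 0, "z": -20, "spin": 0},
    {"x": 0, "y": 0, "z": 0, "spin": 0},
    {"x": 0, "y": 0, "z": 0, "spin": 0}
  ]
}}

```text
time_s: 15.2
position: [0.4776, -0.2663, 0.0926]
tcp_rot: [[0.999, -0.018, -0.051], [0.051, 0.004, 0.999], [-0.018, -1.0, 0.005]]
force: [0.5, -0.0, 0.4]
opening: 0.688
```

```bash
python3 look.py s8 150 160 110 80 7
```

```text
[ 0.47755 -0.26631  0.09265] [[0.9985, -0.0179, -0.051], [0.0511, 0.0041, 0.9987], [-0.0177, -0.9998, 0.0051]] [ 0.49 -0.    0.45] 15.2
```

View pics/s8.png

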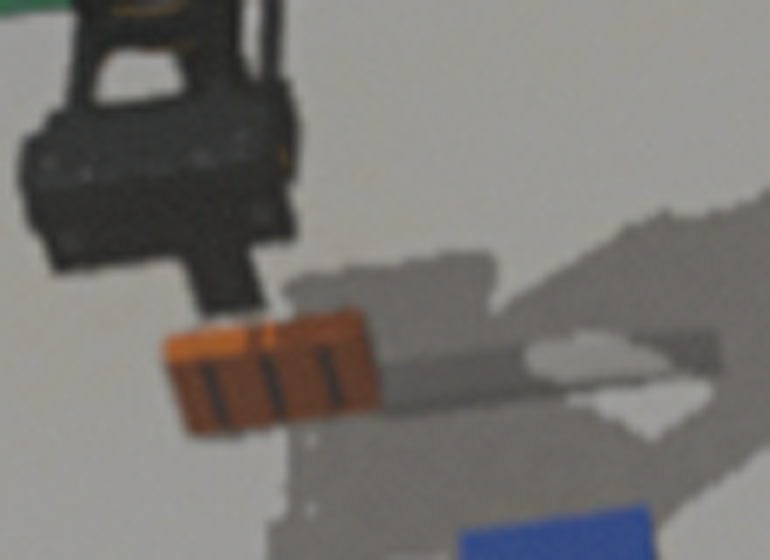

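{"api": "apply_moves", "payload": {
  "steps": [
    {"x": 0, "y": 0, "z": -10, "spin": 0},
    {"x": 0, "y": 0, "z": -15, "spin": 0},
    {"x": 0, "y": 0, "z": -15, "spin": 0},
    {"x": 0, "y": 0, "z": -15, "spin": 0},
    {"x": 0, "y": 0, "z": -10, "spin": 0},
    {"x": 0, "y": 0, "z": -5, "spin": 0},
    {"x": 0, "y": 0, "z": 0, "spin": 0},
    {"x": 0, "y": 0, "z": 0, "spin": 0}
  ]
}}

```text
time_s: 16.05
position: [0.4821, -0.2695, 0.0247]
tcp_rot: [[0.999, -0.006, -0.053], [0.053, -0.006, 0.999], [-0.007, -1.0, -0.006]]
force: [0.6, -0.3, -0.4]
opening: 0.694
```

{"api": "apply_moves", "payload": {
  "steps": [
    {"x": -4, "y": 1, "z": -3, "spin": 0},
    {"x": -2, "y": 0, "z": -3, "spin": 0},
    {"x": 0, "y": 0, "z": -2, "spin": 0},
    {"x": 0, "y": 0, "z": 0, "spin": 0}
  ]
}}

```text
time_s: 16.45
position: [0.4763, -0.269, 0.0177]
tcp_rot: [[0.999, -0.004, -0.053], [0.053, -0.008, 0.999], [-0.004, -1.0, -0.008]]
force: [0.4, -1.3, -0.1]
opening: 0.691
```

{"api": "apply_moves", "payload": {
  "steps": [
    {"x": 0, "y": 0, "z": 0, "spin": 0},
    {"x": 0, "y": 0, "z": 0, "spin": 0},
    {"x": 0, "y": 0, "z": 0, "spin": 0},
    {"x": 0, "y": 0, "z": 0, "spin": 0},
    {"x": 0, "y": 0, "z": 0, "spin": 0},
    {"x": 0, "y": 0, "z": 0, "spin": 0},
    {"x": 0, "y": 0, "z": 0, "spin": 0}
  ],
  "grip": 0
}}

```text
time_s: 17.15
position: [0.4766, -0.2692, 0.018]
tcp_rot: [[0.999, -0.003, -0.054], [0.054, -0.009, 0.999], [-0.004, -1.0, -0.008]]
force: [-0.0, 0.1, -0.1]
opening: 0.157
```

```bash
python3 look.py s9 150 160 110 80 7
```

```text
[ 0.47658 -0.26924  0.01798] [[0.9986, -0.0034, -0.0535], [0.0535, -0.0086, 0.9985], [-0.0038, -1.0, -0.0084]] [-0.01  0.12 -0.07] 17.15
```

View pics/s9.png

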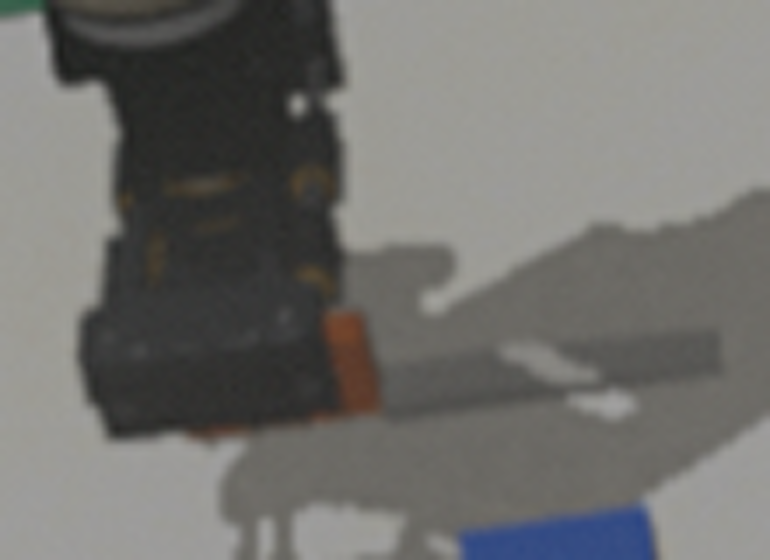

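{"api": "apply_moves", "payload": {
  "steps": [
    {"x": 0, "y": 0, "z": 5, "spin": 0},
    {"x": 0, "y": 0, "z": 10, "spin": 0},
    {"x": 0, "y": 0, "z": 15, "spin": 0},
    {"x": 0, "y": 0, "z": 20, "spin": 0},
    {"x": 0, "y": 0, "z": 20, "spin": 0},
    {"x": 0, "y": 0, "z": 20, "spin": 0},
    {"x": 0, "y": 0, "z": 15, "spin": 0},
    {"x": 0, "y": 0, "z": 5, "spin": 0},
    {"x": 0, "y": 0, "z": 0, "spin": 0},
    {"x": 0, "y": 0, "z": 0, "spin": 0}
  ]
}}

```text
time_s: 18.2
position: [0.4757, -0.2682, 0.1361]
tcp_rot: [[0.999, -0.002, -0.054], [0.054, -0.009, 0.999], [-0.003, -1.0, -0.009]]
force: [-0.0, 0.0, -0.8]
opening: 0.154
```

{"api": "apply_moves", "payload": {
  "steps": [
    {"x": 6, "y": 7, "z": 0, "spin": 0.005},
    {"x": 12, "y": 14, "z": 0, "spin": 0.01},
    {"x": 14, "y": 16, "z": 0, "spin": 0.01},
    {"x": 14, "y": 16, "z": 0, "spin": 0.01},
    {"x": 14, "y": 16, "z": 0, "spin": 0.01},
    {"x": 14, "y": 16, "z": 0, "spin": 0.01},
    {"x": 14, "y": 16, "z": 0, "spin": 0.01},
    {"x": 14, "y": 16, "z": 0, "spin": 0.01},
    {"x": 14, "y": 16, "z": 0, "spin": 0.01},
    {"x": 12, "y": 14, "z": 0, "spin": 0.005},
    {"x": 6, "y": 7, "z": 0, "spin": 0},
    {"x": 0, "y": 0, "z": 0, "spin": 0}
  ]
}}

```text
time_s: 19.4
position: [0.6106, -0.0986, 0.1231]
tcp_rot: [[0.989, -0.023, -0.148], [0.148, 0.003, 0.989], [-0.022, -1.0, 0.006]]
force: [-0.1, -0.6, -0.7]
opening: 0.16
```

{"api": "apply_moves", "payload": {
  "steps": [
    {"x": 0, "y": 0, "z": 0, "spin": 0}
  ]
}}

```text
time_s: 19.5
position: [0.61, -0.0983, 0.1223]
tcp_rot: [[0.989, -0.024, -0.149], [0.149, 0.003, 0.989], [-0.024, -1.0, 0.007]]
force: [-0.7, -0.6, -0.8]
opening: 0.159
```

```bash
python3 look.py s10 220 130 160 130 5
```

```text
[ 0.60997 -0.09835  0.12234] [[0.9886, -0.0243, -0.1486], [0.1487, 0.0033, 0.9889], [-0.0235, -0.9997, 0.0069]] [-0.72 -0.63 -0.77] 19.5
```

View pics/s10.png

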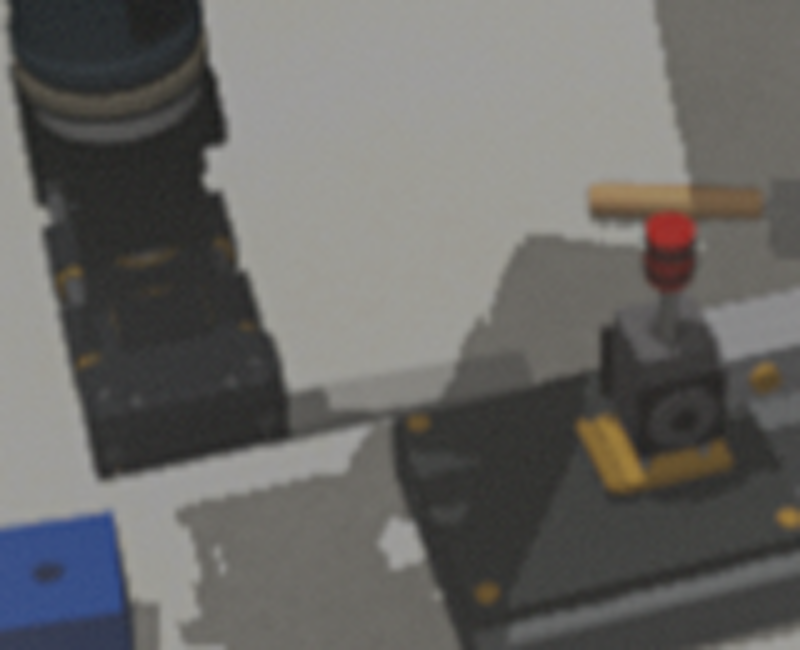

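{"api": "apply_moves", "payload": {
  "steps": [
    {"x": 3, "y": 0, "z": 2, "spin": 0.003},
    {"x": 4, "y": 1, "z": 2, "spin": 0.003},
    {"x": 4, "y": 1, "z": 2, "spin": 0.003},
    {"x": 3, "y": 1, "z": 2, "spin": 0.002},
    {"x": 2, "y": 0, "z": 0, "spin": 0},
    {"x": 0, "y": 0, "z": 0, "spin": 0}
  ]
}}

```text
time_s: 20.15
position: [0.6263, -0.0983, 0.1317]
tcp_rot: [[0.988, -0.024, -0.156], [0.156, 0.003, 0.988], [-0.023, -1.0, 0.006]]
force: [0.7, 0.1, -1.3]
opening: 0.158
```

{"api": "apply_moves", "payload": {
  "steps": [
    {"x": 0, "y": -15, "z": 0, "spin": 0},
    {"x": 0, "y": -25, "z": 0, "spin": 0},
    {"x": 0, "y": -25, "z": 0, "spin": 0},
    {"x": 0, "y": -15, "z": 0, "spin": 0},
    {"x": 0, "y": 0, "z": 0, "spin": 0},
    {"x": 0, "y": 0, "z": 0, "spin": 0}
  ]
}}

```text
time_s: 20.75
position: [0.6252, -0.1839, 0.1313]
tcp_rot: [[0.987, -0.025, -0.156], [0.156, 0.002, 0.988], [-0.025, -1.0, 0.006]]
force: [-0.4, -0.0, -0.7]
opening: 0.16
```

{"api": "apply_moves", "payload": {
  "steps": [
    {"x": 0, "y": 0, "z": 30, "spin": 0},
    {"x": 0, "y": 0, "z": 30, "spin": 0},
    {"x": 0, "y": 0, "z": 0, "spin": 0},
    {"x": 0, "y": 0, "z": 0, "spin": 0}
  ]
}}

```text
time_s: 21.15
position: [0.623, -0.1798, 0.1906]
tcp_rot: [[0.987, -0.031, -0.158], [0.159, 0.006, 0.987], [-0.03, -1.0, 0.011]]
force: [-0.2, 0.5, -1.0]
opening: 0.158
```

{"api": "apply_moves", "payload": {
  "steps": [
    {"x": 0, "y": 0, "z": -30, "spin": 0},
    {"x": 0, "y": 0, "z": -30, "spin": 0},
    {"x": 0, "y": 0, "z": 0, "spin": 0},
    {"x": 0, "y": 0, "z": 0, "spin": 0}
  ]
}}

```text
time_s: 21.55
position: [0.6218, -0.1765, 0.1267]
tcp_rot: [[0.986, -0.034, -0.161], [0.161, 0.008, 0.987], [-0.032, -0.999, 0.014]]
force: [0.7, -0.5, -0.3]
opening: 0.161
```

{"api": "apply_moves", "payload": {
  "steps": [
    {"x": 30, "y": 0, "z": 0, "spin": 0},
    {"x": 30, "y": 0, "z": 0, "spin": 0},
    {"x": 0, "y": 0, "z": 0, "spin": 0},
    {"x": 0, "y": 0, "z": 0, "spin": 0}
  ]
}}

```text
time_s: 21.95
position: [0.6822, -0.1751, 0.1283]
tcp_rot: [[0.986, -0.036, -0.162], [0.162, 0.01, 0.987], [-0.034, -0.999, 0.015]]
force: [0.6, 0.0, -0.6]
opening: 0.16
```

{"api": "apply_moves", "payload": {
  "steps": [
    {"x": -30, "y": 0, "z": 0, "spin": 0},
    {"x": -30, "y": 0, "z": 0, "spin": 0},
    {"x": 0, "y": 0, "z": 0, "spin": 0},
    {"x": 0, "y": 0, "z": 0, "spin": 0}
  ]
}}

```text
time_s: 22.35
position: [0.6184, -0.1744, 0.1306]
tcp_rot: [[0.986, -0.036, -0.162], [0.163, 0.009, 0.987], [-0.034, -0.999, 0.015]]
force: [1.0, 0.4, -0.0]
opening: 0.157
```

{"api": "apply_moves", "payload": {
  "steps": [
    {"x": 5, "y": -15, "z": 0, "spin": 0},
    {"x": 5, "y": -30, "z": 0, "spin": 0},
    {"x": 5, "y": -30, "z": 0, "spin": 0},
    {"x": 5, "y": -30, "z": 0, "spin": 0},
    {"x": 5, "y": -30, "z": 0, "spin": 0},
    {"x": 5, "y": -30, "z": 0, "spin": 0},
    {"x": 0, "y": 0, "z": 0, "spin": 0},
    {"x": 0, "y": 0, "z": 0, "spin": 0}
  ]
}}

```text
time_s: 23.15
position: [0.6561, -0.356, 0.1336]
tcp_rot: [[0.986, -0.024, -0.163], [0.163, -0.001, 0.987], [-0.024, -1.0, 0.003]]
force: [-0.4, 0.0, -1.9]
opening: 0.159
```

Run:
```python
from h import *
s=read_state();print(s)
```

```text
{'time_s': 23.15, 'joint_positions': array([-36.67945505,  46.02107124,  65.80876775,  -0.93985616,
        69.22648972, -45.74396775]), 'qvel': array([-2.01764933,  1.19896732, -3.06401135, -1.26342389, -0.70453713,
       -0.35958775]), 'tau': array([-1.01135697e+00, -5.62811708e+01, -1.85348529e+01, -7.87326833e-02,
        1.01506622e-01, -8.14032799e-03]), 'position': array([ 0.65611836, -0.35597231,  0.13355451]), 'tcp_rot': array([[ 0.98627058, -0.02390853, -0.16339744],
       [ 0.16341299, -0.00131552,  0.98655687],
       [-0.02380208, -0.99971328,  0.00260951]]), 'force': array([-0.37490854,  0.03153288, -1.93525463]), 'moment': array([-0.12784509,  0.03758175,  0.02073065]), 'opening': 0.1592412998355469}
```

{"api": "apply_moves", "payload": {
  "steps": [
    {"x": 0, "y": 5, "z": 0, "spin": 0},
    {"x": -2, "y": 9, "z": 0, "spin": 0},
    {"x": -2, "y": 9, "z": 0, "spin": 0},
    {"x": -2, "y": 9, "z": 0, "spin": 0},
    {"x": -2, "y": 9, "z": 0, "spin": 0},
    {"x": -2, "y": 9, "z": 0, "spin": 0},
    {"x": -2, "y": 9, "z": 0, "spin": 0},
    {"x": -2, "y": 9, "z": 0, "spin": 0},
    {"x": -2, "y": 9, "z": 0, "spin": 0},
    {"x": -2, "y": 9, "z": 0, "spin": 0},
    {"x": -2, "y": 9, "z": 0, "spin": 0},
    {"x": 0, "y": 4, "z": 0, "spin": 0}
  ]
}}

```text
time_s: 24.35
position: [0.6343, -0.243, 0.1342]
tcp_rot: [[0.985, -0.025, -0.169], [0.169, 0.001, 0.986], [-0.025, -1.0, 0.005]]
force: [-0.3, 0.2, -1.2]
opening: 0.164
```

{"api": "apply_moves", "payload": {
  "steps": [
    {"x": 4, "y": -25, "z": 0, "spin": 0},
    {"x": 5, "y": -40, "z": 0, "spin": 0},
    {"x": 5, "y": -40, "z": 0, "spin": 0},
    {"x": 5, "y": -40, "z": 0, "spin": 0},
    {"x": 0, "y": 0, "z": 0, "spin": 0},
    {"x": 0, "y": 0, "z": 0, "spin": 0}
  ]
}}

```text
time_s: 24.95
position: [0.6537, -0.3902, 0.1339]
tcp_rot: [[0.985, -0.025, -0.172], [0.172, 0.0, 0.985], [-0.025, -1.0, 0.005]]
force: [0.1, 0.1, -1.1]
opening: 0.16
```

{"api": "apply_moves", "payload": {
  "steps": [
    {"x": 0, "y": 0, "z": -5, "spin": 0},
    {"x": 0, "y": 0, "z": -10, "spin": 0},
    {"x": 0, "y": 0, "z": -15, "spin": 0},
    {"x": 0, "y": 0, "z": -15, "spin": 0},
    {"x": 0, "y": 0, "z": -15, "spin": 0},
    {"x": 0, "y": 0, "z": -15, "spin": 0},
    {"x": 0, "y": 0, "z": -10, "spin": 0},
    {"x": 0, "y": 0, "z": -5, "spin": 0},
    {"x": 0, "y": 0, "z": 0, "spin": 0}
  ]
}}

```text
time_s: 25.85
position: [0.6518, -0.3832, 0.0323]
tcp_rot: [[0.984, -0.032, -0.176], [0.177, 0.006, 0.984], [-0.03, -0.999, 0.012]]
force: [0.0, 0.5, -1.4]
opening: 0.158
```

{"api": "apply_moves", "payload": {
  "steps": [
    {"x": 0, "y": 0, "z": -4, "spin": -0.005},
    {"x": 0, "y": 0, "z": -3, "spin": -0.005},
    {"x": 0, "y": 0, "z": -3, "spin": -0.005},
    {"x": 0, "y": 0, "z": -2, "spin": 0},
    {"x": 0, "y": 0, "z": 0, "spin": 0}
  ]
}}

```text
time_s: 26.35
position: [0.6533, -0.3848, 0.0218]
tcp_rot: [[0.987, -0.028, -0.16], [0.16, 0.003, 0.987], [-0.027, -1.0, 0.008]]
force: [-0.3, 1.1, -0.1]
opening: 0.155
```

```bash
python3 look.py s11 60 150 180 130 4
```

```text
[ 0.6533  -0.38479  0.0218 ] [[0.9868, -0.0281, -0.1598], [0.1599, 0.0034, 0.9871], [-0.0272, -0.9996, 0.0079]] [-0.3   1.08 -0.06] 26.35
```

View pics/s11.png

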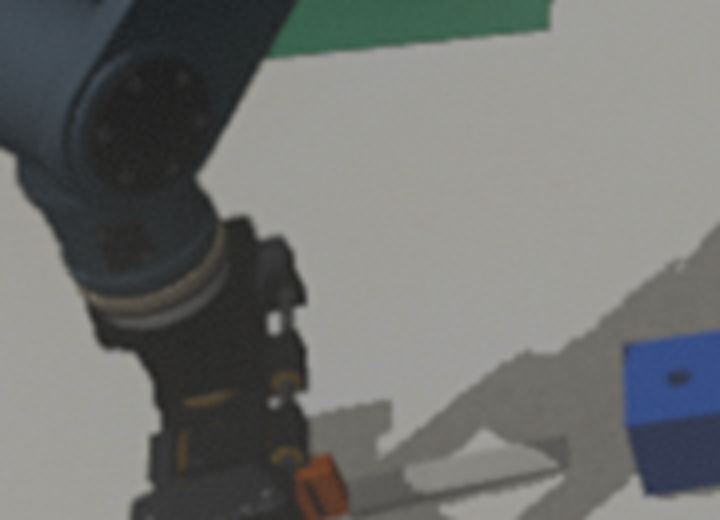

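{"api": "apply_moves", "payload": {
  "steps": [
    {"x": 0, "y": 0, "z": -2, "spin": 0},
    {"x": 0, "y": 0, "z": -1, "spin": 0},
    {"x": 0, "y": 0, "z": 0, "spin": 0}
  ]
}}

```text
time_s: 26.7
position: [0.6538, -0.3851, 0.0195]
tcp_rot: [[0.987, -0.027, -0.16], [0.16, 0.002, 0.987], [-0.026, -1.0, 0.007]]
force: [-0.4, 0.4, -1.8]
opening: 0.158
```

{"api": "apply_moves", "payload": {
  "steps": [
    {"x": 0, "y": 0, "z": 0, "spin": 0},
    {"x": 0, "y": 0, "z": 0, "spin": 0},
    {"x": 0, "y": 0, "z": 0, "spin": 0},
    {"x": 0, "y": 0, "z": 0, "spin": 0}
  ],
  "grip": 22
}}

```text
time_s: 27.1
position: [0.6543, -0.3855, 0.0204]
tcp_rot: [[0.987, -0.026, -0.16], [0.16, 0.002, 0.987], [-0.025, -1.0, 0.006]]
force: [0.1, -0.5, -1.1]
opening: 0.25
```

{"api": "apply_moves", "payload": {
  "steps": [
    {"x": 0, "y": 0, "z": -2, "spin": 0},
    {"x": 0, "y": 0, "z": -2, "spin": 0},
    {"x": 0, "y": 0, "z": 0, "spin": 0}
  ]
}}

```text
time_s: 27.4
position: [0.6544, -0.3856, 0.0164]
tcp_rot: [[0.987, -0.025, -0.16], [0.16, 0.001, 0.987], [-0.025, -1.0, 0.005]]
force: [-0.6, 0.2, -0.3]
opening: 0.255
```

{"api": "apply_moves", "payload": {
  "steps": [
    {"x": 0, "y": 0, "z": 0, "spin": 0},
    {"x": 0, "y": 0, "z": 0, "spin": 0},
    {"x": 0, "y": 0, "z": 0, "spin": 0},
    {"x": 0, "y": 0, "z": 0, "spin": 0},
    {"x": 0, "y": 0, "z": 0, "spin": 0}
  ],
  "grip": 0
}}

```text
time_s: 27.9
position: [0.6542, -0.3855, 0.0162]
tcp_rot: [[0.987, -0.026, -0.16], [0.16, 0.002, 0.987], [-0.025, -1.0, 0.006]]
force: [0.2, -1.2, -0.1]
opening: 0.156
```

{"api": "apply_moves", "payload": {
  "steps": [
    {"x": 0, "y": 0, "z": 5, "spin": 0},
    {"x": 0, "y": 0, "z": 10, "spin": 0},
    {"x": 0, "y": 0, "z": 10, "spin": 0},
    {"x": 0, "y": 0, "z": 10, "spin": 0},
    {"x": 0, "y": 0, "z": 10, "spin": 0},
    {"x": 0, "y": 0, "z": 10, "spin": 0},
    {"x": 0, "y": 0, "z": 10, "spin": 0},
    {"x": 0, "y": 0, "z": 10, "spin": 0},
    {"x": 0, "y": 0, "z": 10, "spin": 0},
    {"x": 0, "y": 0, "z": 5, "spin": 0},
    {"x": 0, "y": 0, "z": 0, "spin": 0}
  ]
}}

```text
time_s: 29.0
position: [0.6547, -0.3859, 0.1164]
tcp_rot: [[0.987, -0.023, -0.16], [0.16, -0.001, 0.987], [-0.023, -1.0, 0.003]]
force: [0.3, 1.2, -1.4]
opening: 0.161
```

{"api": "apply_moves", "payload": {
  "steps": [
    {"x": 0, "y": 5, "z": 0, "spin": 0},
    {"x": -1, "y": 9, "z": 0, "spin": 0},
    {"x": -1, "y": 9, "z": 0, "spin": 0},
    {"x": -1, "y": 9, "z": 0, "spin": 0},
    {"x": -1, "y": 9, "z": 0, "spin": 0},
    {"x": -1, "y": 9, "z": 0, "spin": 0},
    {"x": -1, "y": 9, "z": 0, "spin": 0},
    {"x": -1, "y": 9, "z": 0, "spin": 0},
    {"x": -1, "y": 9, "z": 0, "spin": 0},
    {"x": -1, "y": 9, "z": 0, "spin": 0},
    {"x": -1, "y": 9, "z": 0, "spin": 0},
    {"x": -1, "y": 9, "z": 0, "spin": 0}
  ]
}}

```text
time_s: 30.2
position: [0.6413, -0.2713, 0.1138]
tcp_rot: [[0.987, -0.027, -0.16], [0.16, 0.003, 0.987], [-0.026, -1.0, 0.007]]
force: [0.9, 0.7, -0.9]
opening: 0.153
```

{"api": "apply_moves", "payload": {
  "steps": [
    {"x": -1, "y": 9, "z": 0, "spin": 0},
    {"x": -1, "y": 9, "z": 0, "spin": 0},
    {"x": -1, "y": 9, "z": 0, "spin": 0},
    {"x": -1, "y": 9, "z": 0, "spin": 0},
    {"x": -1, "y": 9, "z": 0, "spin": 0},
    {"x": -1, "y": 9, "z": 0, "spin": 0},
    {"x": -1, "y": 9, "z": 0, "spin": 0},
    {"x": -1, "y": 9, "z": 0, "spin": 0},
    {"x": -1, "y": 9, "z": 0, "spin": 0},
    {"x": -1, "y": 9, "z": 0, "spin": 0},
    {"x": -1, "y": 9, "z": 0, "spin": 0},
    {"x": -1, "y": 9, "z": 0, "spin": 0}
  ]
}}

```text
time_s: 31.4
position: [0.6284, -0.1538, 0.1141]
tcp_rot: [[0.987, -0.026, -0.16], [0.16, 0.002, 0.987], [-0.025, -1.0, 0.007]]
force: [-0.5, 1.1, -0.1]
opening: 0.156
```

{"api": "apply_moves", "payload": {
  "steps": [
    {"x": 0, "y": 9, "z": 0, "spin": 0},
    {"x": -1, "y": 9, "z": 0, "spin": 0},
    {"x": 0, "y": 9, "z": 0, "spin": 0},
    {"x": 0, "y": 9, "z": 0, "spin": 0},
    {"x": 0, "y": 7, "z": 0, "spin": 0},
    {"x": 0, "y": 5, "z": 0, "spin": 0},
    {"x": 0, "y": 2, "z": 0, "spin": 0},
    {"x": 0, "y": 0, "z": 0, "spin": 0}
  ]
}}

```text
time_s: 32.2
position: [0.6273, -0.0977, 0.1142]
tcp_rot: [[0.986, -0.026, -0.162], [0.162, 0.002, 0.987], [-0.025, -1.0, 0.007]]
force: [-0.5, 0.1, -1.2]
opening: 0.16
```

```bash
cat > st.py <<'E'
import numpy as np
from rig import read_state
s=read_state();p=s['position'];R=s['tcp_rot']
a=np.radians(99.3);u=np.array([np.cos(a),np.sin(a)]);v=np.array([-u[1],u[0]]);o=np.array([.5926,.1148])
d=p[:2]-o
print("t",s['time_s'],"stand xy mm",(d@u*1e3).round(2),(d@v*1e3).round(2),"z",(p[2]*1e3).round(2),"yaw",np.degrees(np.arctan2(R[1,0],R[0,0])).round(2),"tilt",R[:2,1].round(4),"F along u,v,z",(s['force'][:2]@u).round(2),(s['force'][:2]@v).round(2),s['force'][2].round(2),"M",s['moment'].round(2),"open mm",(s['opening']*87).round(1))
E
python3 st.py;python3 look.py s12 220 130 160 130 5
```

```text
[ 0.62728 -0.09767  0.11423] [[0.9865, -0.0262, -0.1618], [0.162, 0.0024, 0.9868], [-0.0255, -0.9997, 0.0066]] [-0.54  0.12 -1.19] 32.2Traceback (most recent call last):
  File "st.py", line 6, in <module>
    print("t",s['time_s'],"stand xy mm",(d@u*1e3).round(2),(d@v*1e3).round(2),"z",(p[2]*1e3).round(2),"yaw",np.degrees(np.arctan2(R[1,0],R[0,0])).round(2),"tilt",R[:2,1].round(4),"F along u,v,z",(s['force'][:2]@u).round(2),(s['force'][:2]@v).round(2),s['force'][2].round(2),"M",s['moment'].round(2),"open mm",(s['opening']*87).round(1))
                                                                                                                                                                                                                                                                                                                     ^^^^^^^^^^^^^^^^^^^^^^^
AttributeError: 'float' object has no attribute 'round'
```

View pics/s12.png

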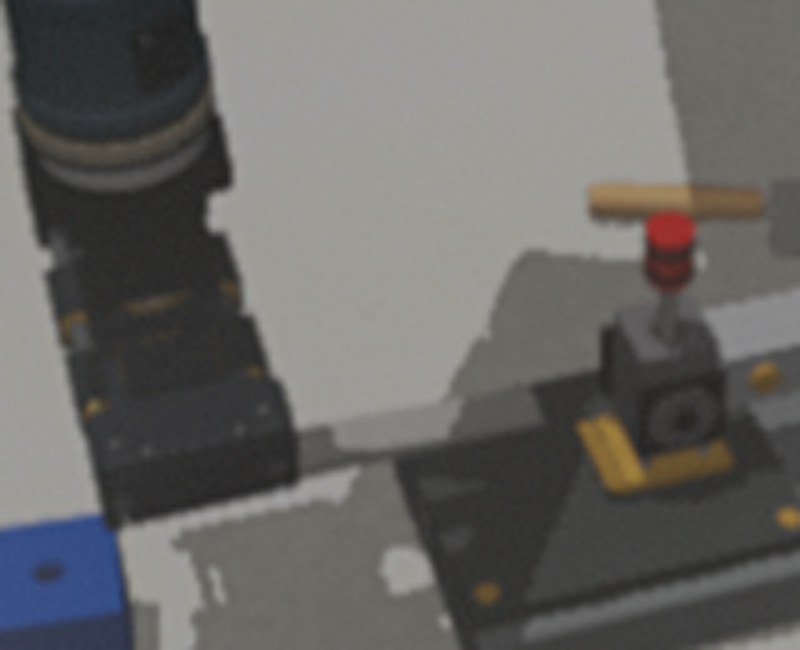

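```bash
sed -i "s/(s\['opening'\]\*87).round(1)/round(s['opening']*87,1)/" st.py; sed -i 's/s\[.time_s.\]/round(s["time_s"],2)/' st.py; python3 st.py
python3 - <<'E'
from h import *
# tip & blade edge in top camera
im=imaging.capture("top");crop(im,270,150,120,100,6,"pics/t12.png")
a=np.radians(99.3);u=np.array([np.cos(a),np.sin(a)]);v=np.array([-u[1],u[0]])
p=np.array([.62728,-.09767]);
for sgn in(1,-1):
    q=p+.155*u+sgn*.011*v; print(proj("scene",[[*q,.098]]),proj("top",[[*q,.098]]))
E
```

```text
t 32.25 stand xy mm -215.49 0.11 z 114.24 yaw 9.31 tilt [-0.0261  0.0024] F along u,v,z 0.15 -0.07 -0.84 M [-0.07  0.07  0.01] open mm 14.0
[[324.79064948 208.06654637]] [[327.42889937 200.11806628]]
[[327.84347455 214.73266196]] [[326.29227568 191.29618899]]
```

View pics/t12.png

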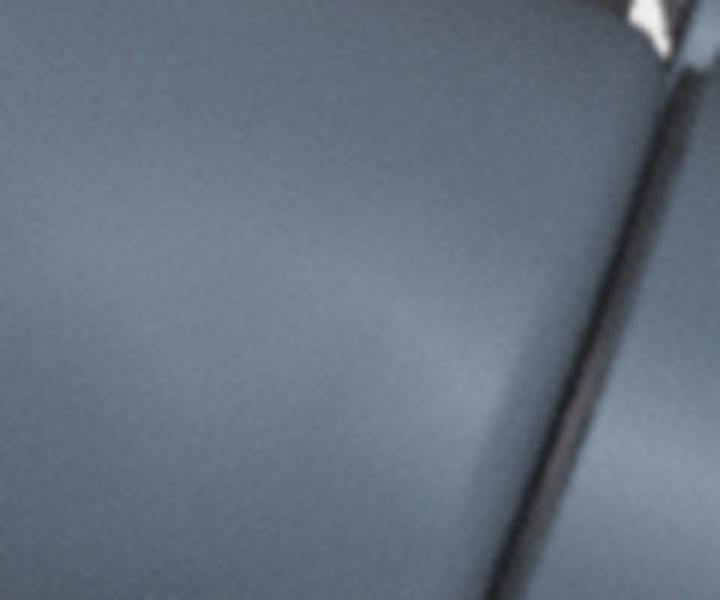

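{"api": "apply_moves", "payload": {
  "steps": [
    {"x": 0, "y": 0, "z": -4, "spin": 0},
    {"x": 0, "y": 0, "z": -8, "spin": 0},
    {"x": 0, "y": 0, "z": -8, "spin": 0},
    {"x": 0, "y": 0, "z": -8, "spin": 0},
    {"x": 0, "y": 0, "z": -7, "spin": 0},
    {"x": 0, "y": 0, "z": -4, "spin": 0},
    {"x": 0, "y": 0, "z": 0, "spin": 0},
    {"x": 0, "y": 0, "z": 0, "spin": 0}
  ]
}}

```text
time_s: 33.1
position: [0.6278, -0.099, 0.074]
tcp_rot: [[0.987, -0.025, -0.159], [0.159, 0.003, 0.987], [-0.025, -1.0, 0.007]]
force: [-1.5, -0.2, -0.4]
opening: 0.162
```

```bash
python3 st.py;python3 look.py s13 260 170 110 90 7
```

```text
t 33.1 stand xy mm -216.71 -0.14 z 74.05 yaw 9.17 tilt [-0.0254  0.0027] F along u,v,z 0.05 1.54 -0.44 M [-0.23  0.15  0.01] open mm 14.1
[ 0.62776 -0.09904  0.07405] [[0.9869, -0.0254, -0.1592], [0.1593, 0.0027, 0.9872], [-0.0246, -0.9997, 0.0068]] [-1.53 -0.2  -0.44] 33.1
```

View pics/s13.png

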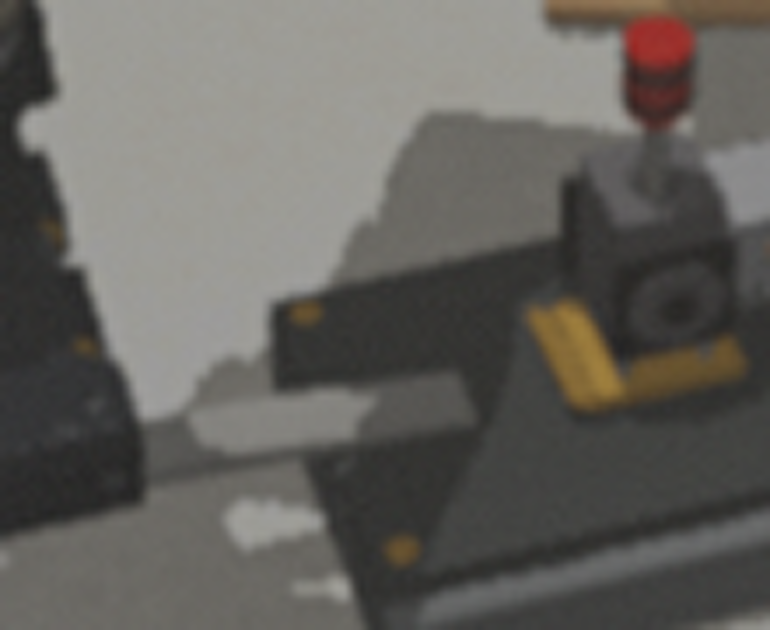

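Run:
```python
from h import *
a=np.radians(99.3);u=np.array([np.cos(a),np.sin(a)]);v=np.array([-u[1],u[0]]);o=np.array([.5926,.1148])
def W(x,y,z):return [*(o+x*u+y*v),z]
C=lambda q:((q-[260,170]+.5)*7-.5).round(0).tolist()
print("lip front ends",C(proj("scene",[W(-.034,.022,.0600),W(-.034,-.022,.0600)])),"edge ends top",C(proj("scene",[W(-.025,.022,.0605),W(-.025,-.022,.0605)])))
print("far side shoe",C(proj("scene",[W(.025,-.022,.0605)])))
for z in(.056,.058,.060):print("tip",C(proj("scene",[W(-.0605,.011,z+.002),W(-.0605,-.011,z+.002),W(-.0605,-.011,z)])))
print("pins",C(proj("scene",[W(-.1,-.055,.0505),W(-.1,.055,.0505)])))
```

```text
lip front ends [[525.0, 314.0], [569.0, 407.0]] edge ends top [[551.0, 307.0], [596.0, 399.0]]
far side shoe [[743.0, 364.0]]
tip [[458.0, 360.0], [479.0, 406.0], [479.0, 411.0]]
tip [[458.0, 355.0], [479.0, 402.0], [479.0, 406.0]]
tip [[458.0, 351.0], [479.0, 398.0], [479.0, 402.0]]
pins [[400.0, 551.0], [305.0, 312.0]]
```

Run:
```python
from h import *
a=np.radians(99.3);u=np.array([np.cos(a),np.sin(a)]);v=np.array([-u[1],u[0]]);o=np.array([.5926,.1148])
def W(x,y,z):return [*(o+x*u+y*v),z]
C=lambda q:((q-[260,170]+.5)*7-.5).round(0).tolist()
for z in(.05,.054,.058):print(z,C(proj("scene",[W(-.0605,-.011,z),W(-.13,-.011,z),W(-.17,-.011,z),W(-.0605,.011,z+.002),W(-.13,.011,z+.0076)])))
im=imaging.capture("scene");crop(im,270,210,70,50,11,"pics/s14.png")
```

```text
0.05 [[479.0, 424.0], [269.0, 474.0], [145.0, 503.0], [458.0, 373.0], [249.0, 409.0]]
0.054 [[479.0, 415.0], [268.0, 465.0], [144.0, 495.0], [458.0, 364.0], [249.0, 401.0]]
0.058 [[479.0, 406.0], [267.0, 457.0], [143.0, 486.0], [458.0, 355.0], [248.0, 392.0]]
```

View pics/s14.png

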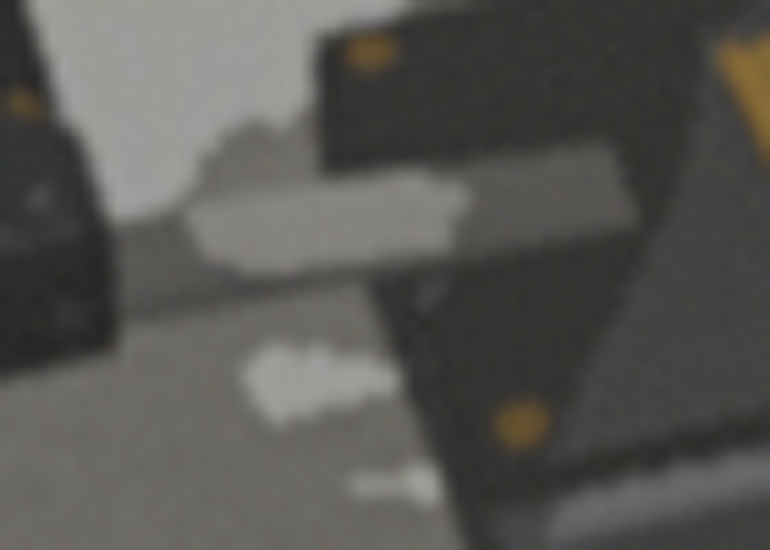

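{"api": "apply_moves", "payload": {
  "steps": [
    {"x": 0, "y": 0, "z": -2, "spin": 0},
    {"x": 0, "y": 0, "z": -2, "spin": 0},
    {"x": 0, "y": 0, "z": 0, "spin": 0}
  ]
}}

```text
time_s: 33.5
position: [0.6278, -0.099, 0.0743]
tcp_rot: [[0.987, -0.025, -0.159], [0.159, 0.002, 0.987], [-0.024, -1.0, 0.006]]
force: [0.5, 0.2, -1.3]
opening: 0.155
```

```bash
python3 st.py;python3 look.py s15 270 210 70 50 11
```

```text
t 33.5 stand xy mm -216.72 -0.19 z 74.27 yaw 9.17 tilt [-0.0251  0.0024] F along u,v,z 0.09 -0.49 -1.32 M [-0.12  0.04  0.03] open mm 13.5
[ 0.62781 -0.09904  0.07427] [[0.9869, -0.0251, -0.1592], [0.1593, 0.0024, 0.9872], [-0.0244, -0.9997, 0.0064]] [ 0.47  0.17 -1.32] 33.5
```

View pics/s15.png

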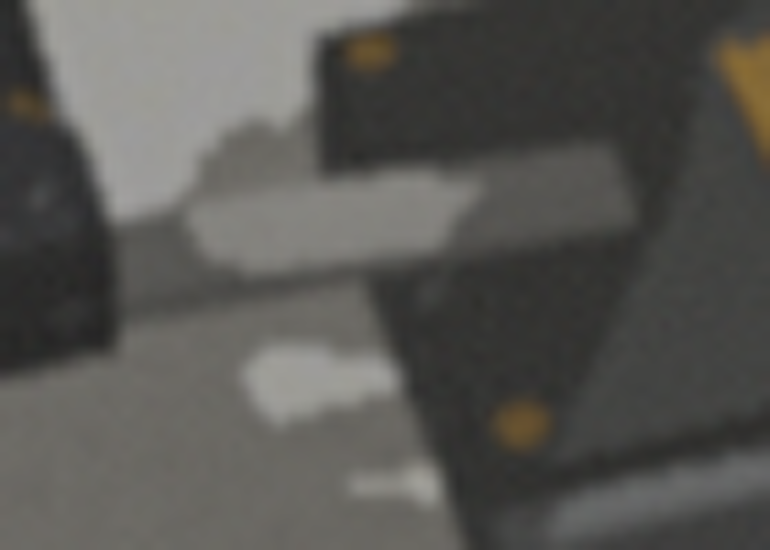

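{"api": "apply_moves", "payload": {
  "steps": [
    {"x": 0, "y": 0, "z": -3, "spin": 0}
  ]
}}

```text
time_s: 33.65
position: [0.6283, -0.0991, 0.0735]
tcp_rot: [[0.987, -0.024, -0.159], [0.159, 0.002, 0.987], [-0.024, -1.0, 0.006]]
force: [-7.2, 1.6, 28.3]
opening: 0.159
```

```bash
python3 st.py
python3 - <<'E'
from h import *
s=read_state();print(s['joint_positions'].round(2),s['tau'].round(2))
im=imaging.capture("scene");cv2.imwrite("pics/s16.png",im[...,::-1])
im=imaging.capture("top");cv2.imwrite("pics/t16.png",im[...,::-1])
E
python3 st.py
```

```text
t 33.65 stand xy mm -216.86 -0.63 z 73.48 yaw 9.17 tilt [-0.0244  0.0022] F along u,v,z 2.76 6.87 28.34 M [ 0.13  1.43 -0.06] open mm 13.8
[-18.86  42.86  85.95  -0.42  52.56 -27.76] [ -0.7  -31.77 -10.96   0.19  -2.33  -0.05]
t 33.75 stand xy mm -216.85 -0.55 z 73.59 yaw 9.17 tilt [-0.0243  0.0021] F along u,v,z 2.0 4.75 16.53 M [-0.02  0.93 -0.07] open mm 13.4
```

View pics/s16.png

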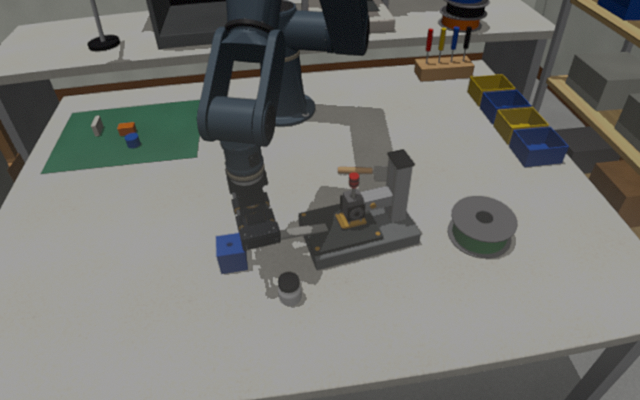

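View pics/t16.png

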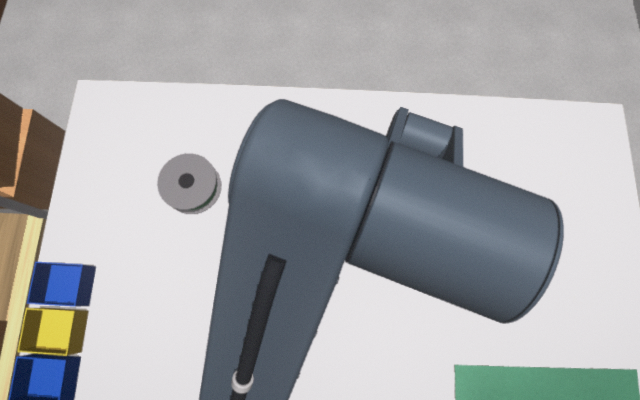

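{"api": "apply_moves", "payload": {
  "steps": [
    {"x": 0, "y": 0, "z": 4, "spin": 0},
    {"x": 0, "y": 0, "z": 5, "spin": 0},
    {"x": -1, "y": 5, "z": 2, "spin": 0},
    {"x": -1, "y": 6, "z": 0, "spin": 0},
    {"x": -1, "y": 6, "z": 0, "spin": 0},
    {"x": 0, "y": 0, "z": 0, "spin": 0},
    {"x": 0, "y": 0, "z": 0, "spin": 0}
  ]
}}

```text
time_s: 34.45
position: [0.6242, -0.0799, 0.0825]
tcp_rot: [[0.987, -0.026, -0.159], [0.16, 0.003, 0.987], [-0.026, -1.0, 0.008]]
force: [-1.2, -1.1, -1.9]
opening: 0.158
```

```bash
python3 st.py;python3 look.py s17 260 170 110 90 7
```

```text
t 34.45 stand xy mm -197.23 0.27 z 82.45 yaw 9.19 tilt [-0.0265  0.0033] F along u,v,z -0.86 1.36 -1.88 M [-0.17 -0.09 -0.03] open mm 13.7
[ 0.62421 -0.07988  0.08245] [[0.9869, -0.0265, -0.1594], [0.1596, 0.0033, 0.9872], [-0.0256, -0.9996, 0.0075]] [-1.2  -1.07 -1.88] 34.45
```

View pics/s17.png

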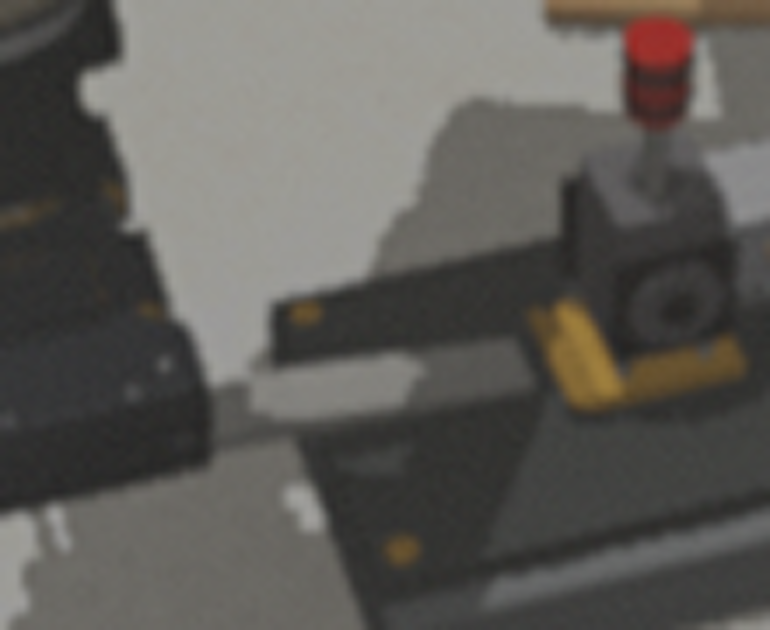

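{"api": "apply_moves", "payload": {
  "steps": [
    {"x": 0, "y": -1, "z": -3, "spin": 0},
    {"x": 0, "y": 0, "z": -3, "spin": 0},
    {"x": 0, "y": 0, "z": -2, "spin": 0},
    {"x": 0, "y": 0, "z": 0, "spin": 0}
  ]
}}

```text
time_s: 34.9
position: [0.6241, -0.0814, 0.0732]
tcp_rot: [[0.987, -0.027, -0.159], [0.159, 0.004, 0.987], [-0.026, -1.0, 0.008]]
force: [-0.3, 0.9, -0.6]
opening: 0.156
```

```bash
python3 st.py
```

```text
t 34.9 stand xy mm -198.68 0.66 z 73.22 yaw 9.15 tilt [-0.0271  0.0035] F along u,v,z 0.9 0.2 -0.57 M [-0.15  0.06 -0.06] open mm 13.6
```

{"api": "apply_moves", "payload": {
  "steps": [
    {"x": 0, "y": 0, "z": -2, "spin": 0},
    {"x": 0, "y": 0, "z": -2, "spin": 0}
  ]
}}

```text
time_s: 35.1
position: [0.6246, -0.0819, 0.0697]
tcp_rot: [[0.987, -0.026, -0.158], [0.159, 0.003, 0.987], [-0.025, -1.0, 0.007]]
force: [-0.1, -1.4, 1.5]
opening: 0.158
```

{"api": "apply_moves", "payload": {
  "steps": [
    {"x": 0, "y": 0, "z": -2, "spin": 0}
  ]
}}

```text
time_s: 35.2
position: [0.6247, -0.0822, 0.068]
tcp_rot: [[0.987, -0.026, -0.159], [0.159, 0.003, 0.987], [-0.025, -1.0, 0.007]]
force: [-1.0, -0.2, 0.8]
opening: 0.158
```

```bash
python3 st.py;python3 look.py s18 260 170 110 90 7
```

```text
t 35.2 stand xy mm -199.57 0.11 z 67.97 yaw 9.13 tilt [-0.0256  0.0031] F along u,v,z -0.03 1.01 0.83 M [0.1  0.23 0.09] open mm 13.7
[ 0.62475 -0.08217  0.06797] [[0.987, -0.0256, -0.1585], [0.1586, 0.0031, 0.9873], [-0.0248, -0.9997, 0.0071]] [-0.99 -0.19  0.83] 35.2
```

View pics/s18.png

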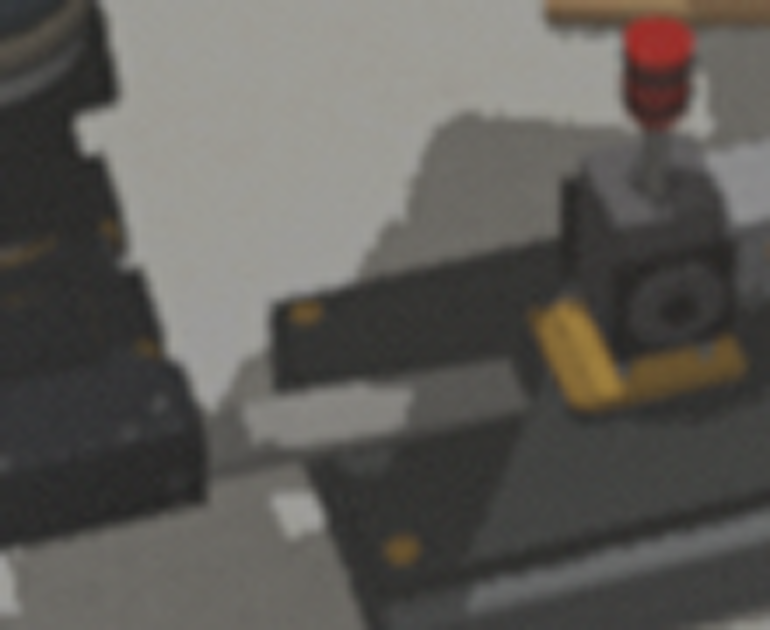

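```bash
cat > ov.py <<'E'
import sys
from h import *
a=np.radians(99.3);u=np.array([np.cos(a),np.sin(a)]);v=np.array([-u[1],u[0]]);o=np.array([.5926,.1148])
def W(x,y,z):return [*(o+x*u+y*v),z]
# args: crop params, tipx(mm), out
fn,U,V,k,tip=sys.argv[1],int(sys.argv[2]),int(sys.argv[3]),int(sys.argv[4]),float(sys.argv[5])/1e3
C=lambda q:((q-[U,V]+.5)*k-.5)
im=cv2.imread(f"pics/{fn}.png")
def L(pts,c):
    cv2.polylines(im,[C(proj("scene",pts)).round().astype(np.int32)],False,c,1)
for y in(.011,-.011):
    L([W(tip-.12,y,.058),W(tip-.075,y,.058),W(tip,y,.052)],(0,255,0))
L([W(tip,.011,.052),W(tip,-.011,.052),W(tip,-.011,.05),W(tip-.12,-.011,.05)],(0,255,0))
L([W(-.034,.022,.06),W(-.034,-.022,.06),W(-.025,-.022,.055),W(.025,-.022,.055)],(255,0,255))
L([W(-.11,.065,.05),W(-.11,-.065,.05),W(.05,-.065,.05)],(255,255,0))
cv2.imwrite(f"pics/{fn}_o.png",im)
E
python3 ov.py s18 260 170 7 -43.3
```

```text
(no output)
```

View pics/s18_o.png

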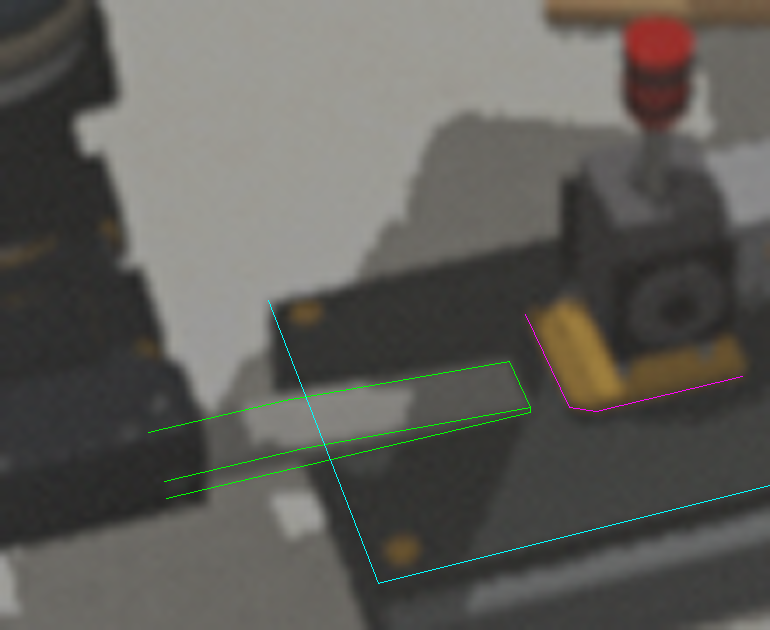

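{"api": "apply_moves", "payload": {
  "steps": [
    {"x": 0, "y": 0, "z": -2, "spin": 0}
  ]
}}

```text
time_s: 35.35
position: [0.6248, -0.0825, 0.0659]
tcp_rot: [[0.987, -0.025, -0.159], [0.159, 0.003, 0.987], [-0.025, -1.0, 0.007]]
force: [0.3, -1.4, 1.3]
opening: 0.162
```

{"api": "apply_moves", "payload": {
  "steps": [
    {"x": 0, "y": 0, "z": -2, "spin": 0}
  ]
}}

```text
time_s: 35.45
position: [0.6249, -0.0827, 0.0642]
tcp_rot: [[0.987, -0.025, -0.159], [0.159, 0.002, 0.987], [-0.025, -1.0, 0.006]]
force: [-0.3, -3.0, 3.5]
opening: 0.156
```

```bash
python3 st.py;python3 look.py s19 260 170 110 90 7; python3 ov.py s19 260 170 7 -44
```

```text
t 35.45 stand xy mm -200.16 0.09 z 64.17 yaw 9.16 tilt [-0.0253  0.0021] F along u,v,z -2.94 0.77 3.53 M [-0.01  0.22  0.12] open mm 13.6
[ 0.62485 -0.08274  0.06417] [[0.987, -0.0253, -0.159], [0.1591, 0.0021, 0.9873], [-0.0246, -0.9997, 0.0061]] [-0.28 -3.03  3.53] 35.45
```

View pics/s19_o.png

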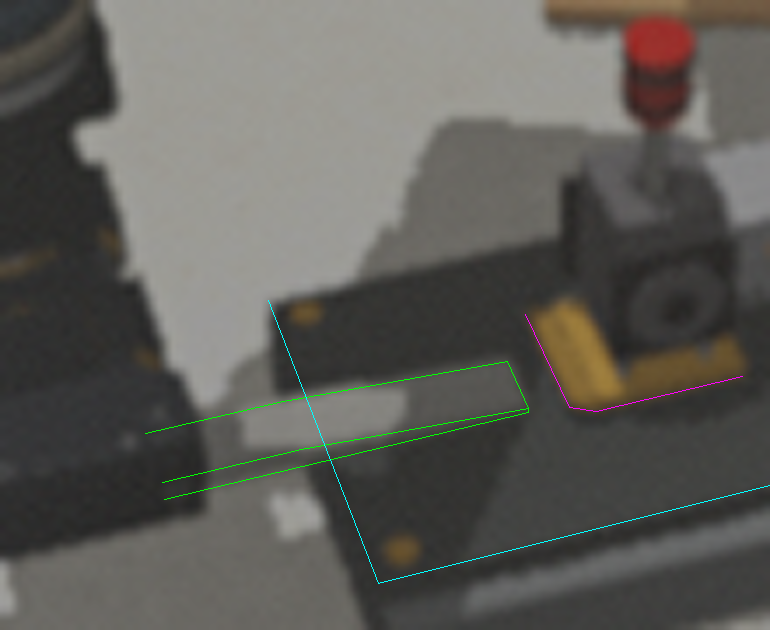

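{"api": "apply_moves", "payload": {
  "steps": [
    {"x": 0, "y": 0, "z": -2, "spin": 0}
  ]
}}

```text
time_s: 35.6
position: [0.6249, -0.0831, 0.0622]
tcp_rot: [[0.987, -0.025, -0.159], [0.159, 0.001, 0.987], [-0.024, -1.0, 0.005]]
force: [-1.3, -2.1, 3.1]
opening: 0.158
```

{"api": "apply_moves", "payload": {
  "steps": [
    {"x": 0, "y": 0, "z": -1.5, "spin": 0}
  ]
}}

```text
time_s: 35.7
position: [0.6249, -0.0834, 0.0608]
tcp_rot: [[0.987, -0.025, -0.159], [0.159, 0.001, 0.987], [-0.024, -1.0, 0.005]]
force: [-1.1, -2.0, 4.0]
opening: 0.163
```

```bash
python3 st.py;python3 look.py s20 260 190 80 60 10; python3 ov.py s20 260 190 10 -44
```

```text
t 35.7 stand xy mm -200.78 0.11 z 60.78 yaw 9.18 tilt [-0.025   0.0011] F along u,v,z -1.8 1.4 4.02 M [-0.03  0.25  0.16] open mm 14.2
[ 0.62494 -0.08336  0.06078] [[0.9869, -0.025, -0.1593], [0.1594, 0.0011, 0.9872], [-0.0245, -0.9997, 0.0051]] [-1.09 -2.01  4.02] 35.7
```

View pics/s20_o.png

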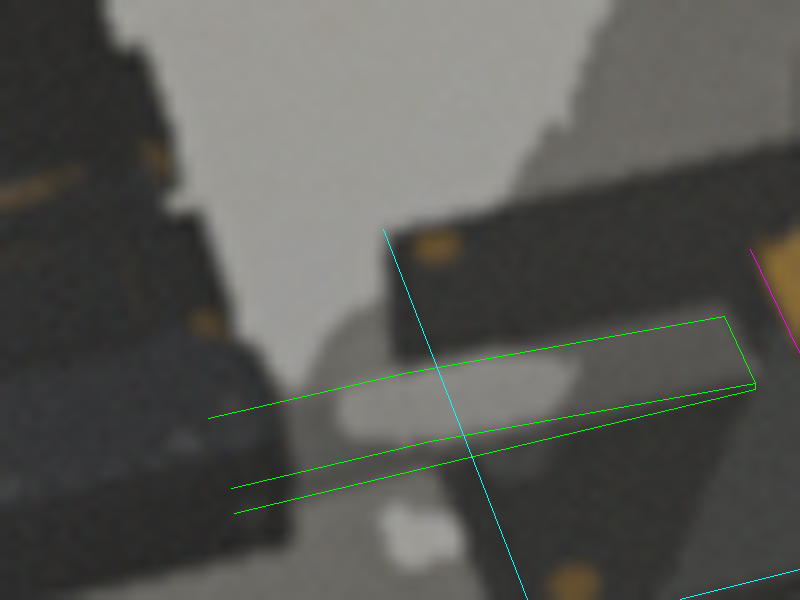

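{"api": "apply_moves", "payload": {
  "steps": [
    {"x": -0.3, "y": 2, "z": 0.3, "spin": 0},
    {"x": -0.6, "y": 4, "z": 0, "spin": 0},
    {"x": -0.6, "y": 4, "z": 0, "spin": 0},
    {"x": -0.3, "y": 2, "z": 0, "spin": 0},
    {"x": 0, "y": 0, "z": 0, "spin": 0}
  ]
}}

```text
time_s: 36.25
position: [0.6252, -0.0714, 0.0616]
tcp_rot: [[0.987, -0.02, -0.159], [0.159, -0.001, 0.987], [-0.02, -1.0, 0.002]]
force: [0.2, -2.2, 2.9]
opening: 0.157
```

```bash
python3 st.py;python3 look.py s21 280 180 90 65 8; python3 ov.py s21 280 180 8 -32
```

```text
t 36.25 stand xy mm -189.04 -2.1 z 61.61 yaw 9.13 tilt [-0.0197 -0.001 ] F along u,v,z -2.24 0.18 2.88 M [-0.36  0.07  0.06] open mm 13.6
[ 0.62523 -0.07142  0.06161] [[0.9871, -0.0197, -0.1586], [0.1586, -0.001, 0.9873], [-0.0197, -0.9998, 0.0021]] [ 0.19 -2.23  2.88] 36.25
```

View pics/s21_o.png

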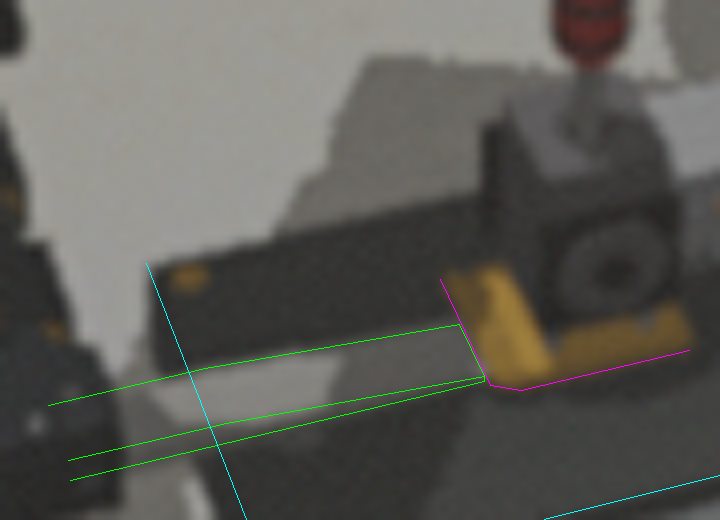

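{"api": "apply_moves", "payload": {
  "steps": [
    {"x": -1.2, "y": 1, "z": 0, "spin": 0},
    {"x": -1.5, "y": 3, "z": 0, "spin": 0},
    {"x": -1.2, "y": 4, "z": 0, "spin": 0.001},
    {"x": -0.8, "y": 4, "z": 0, "spin": 0.001},
    {"x": -0.3, "y": 2, "z": 0, "spin": 0},
    {"x": 0, "y": 0, "z": 0, "spin": 0}
  ]
}}

```text
time_s: 36.9
position: [0.6238, -0.0624, 0.0633]
tcp_rot: [[0.986, -0.01, -0.164], [0.164, -0.012, 0.986], [-0.012, -1.0, -0.01]]
force: [0.6, -0.9, 3.0]
opening: 0.161
```

```bash
python3 st.py
```

```text
t 36.9 stand xy mm -179.89 -2.16 z 63.3 yaw 9.44 tilt [-0.0101 -0.0123] F along u,v,z -0.98 -0.46 2.97 M [-0.32 -0.08  0.03] open mm 14.0
```

```bash
python3 look.py s22 250 170 120 85 6; python3 ov.py s22 250 170 6 -23.6
```

```text
[ 0.6238  -0.06238  0.0633 ] [[0.9864, -0.0101, -0.1642], [0.1641, -0.0123, 0.9864], [-0.012, -0.9999, -0.0105]] [ 0.61 -0.89  2.97] 36.9
```

View pics/s22_o.png

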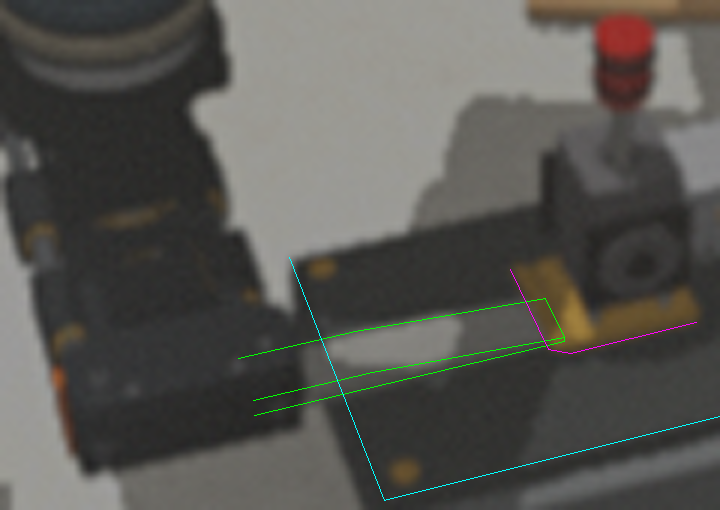

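View pics/s22.png

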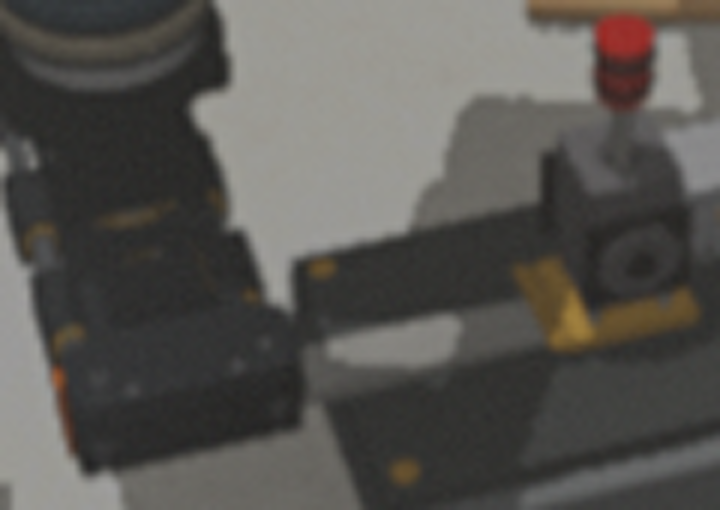

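{"api": "apply_moves", "payload": {
  "steps": [
    {"x": -1.5, "y": 3, "z": -0.5, "spin": 0},
    {"x": -1.5, "y": 5, "z": -0.5, "spin": 0},
    {"x": -1.5, "y": 5, "z": 0, "spin": 0},
    {"x": -1, "y": 5, "z": 0, "spin": 0},
    {"x": -0.5, "y": 3, "z": 0, "spin": 0},
    {"x": 0, "y": 0, "z": 0, "spin": 0}
  ]
}}

```text
time_s: 37.55
position: [0.6218, -0.046, 0.0645]
tcp_rot: [[0.986, -0.0, -0.167], [0.167, -0.023, 0.986], [-0.004, -1.0, -0.022]]
force: [0.9, -1.9, 1.6]
opening: 0.153
```

```bash
python3 st.py; python3 look.py s23 250 170 120 85 6
```

```text
t 37.55 stand xy mm -163.45 -2.83 z 64.48 yaw 9.59 tilt [-0.     -0.0226] F along u,v,z -2.03 -0.59 1.63 M [-0.63 -0.15 -0.01] open mm 13.3
[ 0.62181 -0.04604  0.06448] [[0.986, -0.0, -0.1667], [0.1667, -0.0226, 0.9858], [-0.0038, -0.9997, -0.0223]] [ 0.91 -1.9   1.63] 37.55
```

View pics/s23.png

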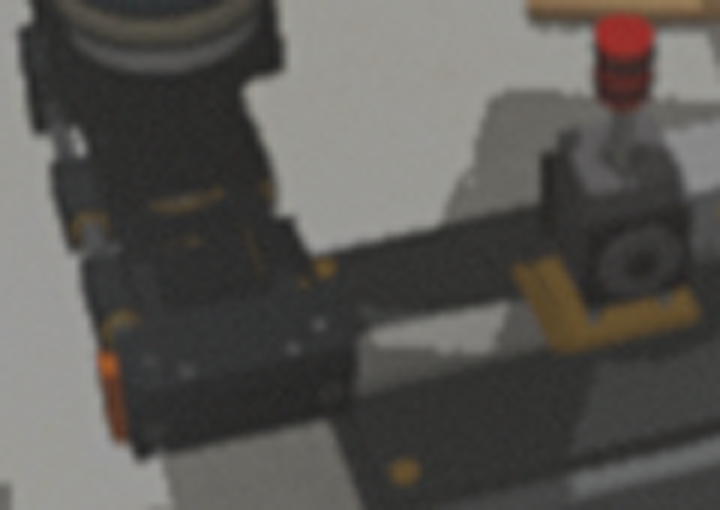

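{"api": "apply_moves", "payload": {
  "steps": [
    {"x": 0, "y": 0, "z": 0, "spin": 0},
    {"x": 0, "y": 0, "z": 0, "spin": 0},
    {"x": 0, "y": 0, "z": 0, "spin": 0},
    {"x": 0, "y": 0, "z": 0, "spin": 0}
  ],
  "grip": 22
}}

```text
time_s: 38.0
position: [0.6174, -0.0418, 0.0617]
tcp_rot: [[0.986, -0.01, -0.165], [0.165, -0.015, 0.986], [-0.013, -1.0, -0.013]]
force: [0.4, 0.8, -0.7]
opening: 0.252
```

```bash
python3 st.py; python3 look.py s24 250 170 120 85 6; python3 ov.py s24 250 170 6 -7.5
```

```text
t 38.0 stand xy mm -158.56 0.85 z 61.71 yaw 9.5 tilt [-0.0102 -0.0152] F along u,v,z 0.72 -0.5 -0.71 M [-0.15  0.04 -0.  ] open mm 21.9
[ 0.61738 -0.04181  0.06171] [[0.9862, -0.0102, -0.1652], [0.165, -0.0152, 0.9862], [-0.0126, -0.9998, -0.0133]] [ 0.38  0.79 -0.71] 38.0
```

View pics/s24_o.png

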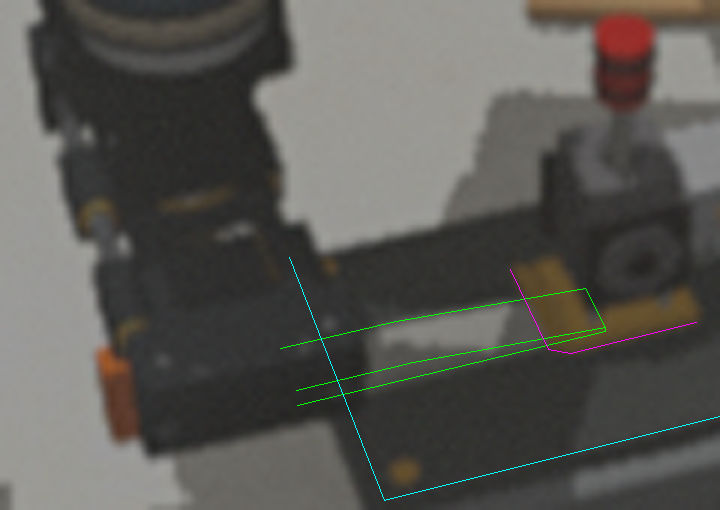

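{"api": "apply_moves", "payload": {
  "steps": [
    {"x": 0.4, "y": -1, "z": 2, "spin": -0.003},
    {"x": 0.4, "y": -1, "z": 2.5, "spin": 0},
    {"x": 0, "y": 0, "z": 0, "spin": 0},
    {"x": 0, "y": 0, "z": 0, "spin": 0}
  ]
}}

```text
time_s: 38.45
position: [0.6178, -0.0436, 0.0663]
tcp_rot: [[0.987, -0.011, -0.162], [0.162, -0.014, 0.987], [-0.014, -1.0, -0.012]]
force: [0.0, 0.2, -0.3]
opening: 0.254
```

```bash
python3 st.py
```

```text
t 38.45 stand xy mm -160.4 0.69 z 66.29 yaw 9.3 tilt [-0.0113 -0.0144] F along u,v,z 0.17 -0.05 -0.27 M [-0.06  0.02 -0.02] open mm 22.1
```

{"api": "apply_moves", "payload": {
  "steps": [
    {"x": 0.5, "y": 0, "z": 0, "spin": 0},
    {"x": 0, "y": 0, "z": 0, "spin": 0},
    {"x": 0, "y": 0, "z": 0, "spin": 0},
    {"x": 0, "y": 0, "z": 0, "spin": 0},
    {"x": 0, "y": 0, "z": 0, "spin": 0}
  ],
  "grip": 0
}}

```text
time_s: 38.95
position: [0.6186, -0.0438, 0.0666]
tcp_rot: [[0.987, -0.011, -0.162], [0.162, -0.015, 0.987], [-0.013, -1.0, -0.013]]
force: [-1.0, -0.2, -0.5]
opening: 0.157
```

```bash
python3 st.py; python3 look.py s25 280 180 90 65 8; python3 ov.py s25 280 180 8 -8
```

```text
t 38.95 stand xy mm -160.71 -0.07 z 66.57 yaw 9.31 tilt [-0.0106 -0.0146] F along u,v,z -0.02 1.06 -0.53 M [-0.12 -0.    0.05] open mm 13.6
[ 0.61864 -0.04379  0.06657] [[0.9868, -0.0106, -0.1619], [0.1617, -0.0146, 0.9867], [-0.0128, -0.9998, -0.0127]] [-1.05 -0.19 -0.53] 38.95
```

View pics/s25_o.png

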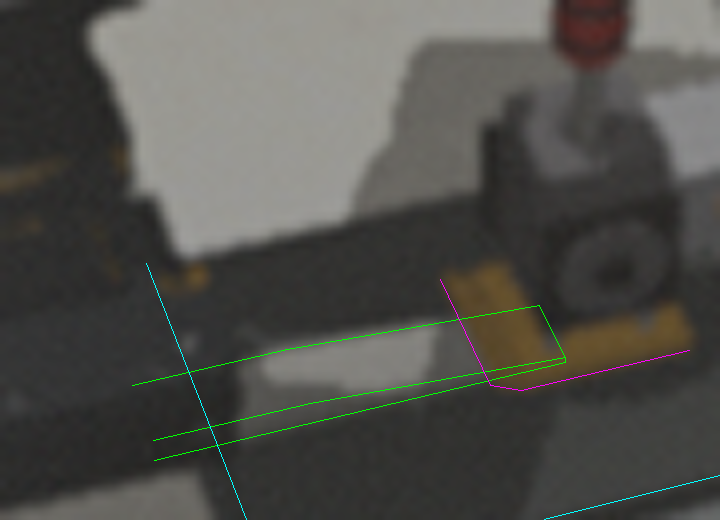

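```bash
cat > kn.py <<'E'
import sys
from h import *
n=int(sys.argv[2]);ims=[imaging.capture("scene").astype(np.float32) for _ in range(n)]
m=np.mean(ims,0);np.save(sys.argv[1]+".npy",m)
if len(sys.argv)>3:
    b=np.load(sys.argv[3]+".npy")
    def sh(u,v,w,h,f):
        t=f(b)[v:v+h,u:u+w].astype(np.float32);W=f(m)[v-6:v+h+6,u-6:u+w+6].astype(np.float32)
        # ECC translation
        M=np.eye(2,3,dtype=np.float32);M[:,2]=6
        cc,M=cv2.findTransformECC(t,W,M,cv2.MOTION_TRANSLATION,(3,200,1e-6),None,3);return (M[:,2]-6).round(3),round(cc,3)
    red=lambda i:i[...,0]-0.5*(i[...,1]+i[...,2])
    g=lambda i:i.mean(2)
    bl=lambda i:i[...,0]-i[...,2]
    print("knob",sh(344,168,20,24,red),"knob gray",sh(344,168,20,24,g),"col ref",sh(380,145,40,40,g),"shoe",sh(333,210,36,22,bl))
E
python3 kn.py base 6; python3 kn.py b2 3 base
python3 - <<'E'
import sys;sys.path.insert(0,'.')
from h import *
q=proj("scene",[[.593,.1148,.1885],[.593,.1148,.1905],[.593,.1148,.1925]]);print(q)
E
python3 st.py
```

```text
knob (array([-0.004,  0.015], dtype=float32), 1.0) knob gray (array([-0.   , -0.007], dtype=float32), 1.0) col ref (array([ 0.002, -0.002], dtype=float32), 1.0) shoe (array([-0.007, -0.003], dtype=float32), 1.0)
[[353.44893301 173.83174963]
 [353.47417097 173.08572462]
 [353.49946336 172.33762826]]
t 39.45 stand xy mm -160.72 -0.08 z 66.56 yaw 9.3 tilt [-0.0106 -0.0146] F along u,v,z -0.01 0.6 0.83 M [-0.09  0.01 -0.02] open mm 13.8
```

{"api": "apply_moves", "payload": {
  "steps": [
    {"x": -0.3, "y": 2, "z": 0, "spin": 0},
    {"x": -0.5, "y": 3, "z": 0, "spin": 0},
    {"x": -0.5, "y": 3, "z": 0, "spin": 0},
    {"x": -0.3, "y": 2, "z": 0, "spin": 0},
    {"x": 0, "y": 0, "z": 0, "spin": 0}
  ]
}}

```text
time_s: 39.95
position: [0.6181, -0.0349, 0.067]
tcp_rot: [[0.987, -0.008, -0.162], [0.162, -0.018, 0.987], [-0.011, -1.0, -0.016]]
force: [0.2, -0.4, 0.5]
opening: 0.157
```

```bash
python3 kn.py b3 1 base;python3 st.py
```

```text
knob (array([-0.007,  0.014], dtype=float32), 1.0) knob gray (array([ 0.03, -0.08], dtype=float32), 0.997) col ref (array([ 0.17 , -0.057], dtype=float32), 0.994) shoe (array([-0.031,  0.027], dtype=float32), 0.999)
t 40.0 stand xy mm -151.84 -0.94 z 66.98 yaw 9.33 tilt [-0.008  -0.0178] F along u,v,z -1.12 -0.02 -0.52 M [-0.43 -0.06  0.  ] open mm 13.8
```

{"api": "apply_moves", "payload": {
  "steps": [
    {"x": -1, "y": 3, "z": 0, "spin": 0},
    {"x": -1, "y": 3, "z": 0, "spin": 0},
    {"x": -0.8, "y": 3, "z": 0, "spin": 0},
    {"x": -0.5, "y": 2, "z": 0, "spin": 0},
    {"x": 0, "y": 0, "z": 0, "spin": 0}
  ]
}}

```text
time_s: 40.5
position: [0.616, -0.0249, 0.0673]
tcp_rot: [[0.987, -0.005, -0.163], [0.163, -0.021, 0.986], [-0.008, -1.0, -0.02]]
force: [0.7, -3.7, -0.7]
opening: 0.158
```

```bash
python3 kn.py b4 1 base;python3 st.py
```

```text
knob (array([-0.029, -0.068], dtype=float32), 0.999) knob gray (array([ 0.001, -0.247], dtype=float32), 0.989) col ref (array([ 0.272, -0.077], dtype=float32), 0.981) shoe (array([-0.207, -0.006], dtype=float32), 0.984)
t 40.55 stand xy mm -141.61 -0.55 z 67.26 yaw 9.36 tilt [-0.0046 -0.0209] F along u,v,z -3.0 -0.01 0.17 M [-0.79 -0.15 -0.01] open mm 13.6
```

{"api": "apply_moves", "payload": {
  "steps": [
    {"x": -1, "y": 3, "z": -0.3, "spin": 0},
    {"x": -0.8, "y": 3, "z": -0.3, "spin": 0},
    {"x": -0.8, "y": 3, "z": -0.2, "spin": 0},
    {"x": -0.5, "y": 2, "z": 0, "spin": 0},
    {"x": 0, "y": 0, "z": 0, "spin": 0}
  ]
}}

```text
time_s: 41.05
position: [0.6147, -0.0166, 0.0673]
tcp_rot: [[0.987, -0.001, -0.163], [0.163, -0.026, 0.986], [-0.005, -1.0, -0.025]]
force: [-0.1, -2.5, -0.1]
opening: 0.158
```

```bash
python3 kn.py b5 1 base;python3 st.py; python3 look.py s26 250 170 120 85 6
```

```text
knob (array([ 0.37 , -0.209], dtype=float32), 0.994) knob gray (array([ 0.053, -0.311], dtype=float32), 0.976) col ref (array([ 0.374, -0.049], dtype=float32), 0.963) shoe (array([-0.195, -0.204], dtype=float32), 0.961)
t 41.1 stand xy mm -133.31 -0.53 z 67.28 yaw 9.39 tilt [-0.0007 -0.0256] F along u,v,z -3.51 -0.71 0.04 M [-0.69 -0.1  -0.02] open mm 13.8
[ 0.61467 -0.01667  0.06728] [[0.9866, -0.0007, -0.1632], [0.1631, -0.0256, 0.9863], [-0.0049, -0.9997, -0.0252]] [ 1.27 -3.35  0.04] 41.1
```

View pics/s26.png

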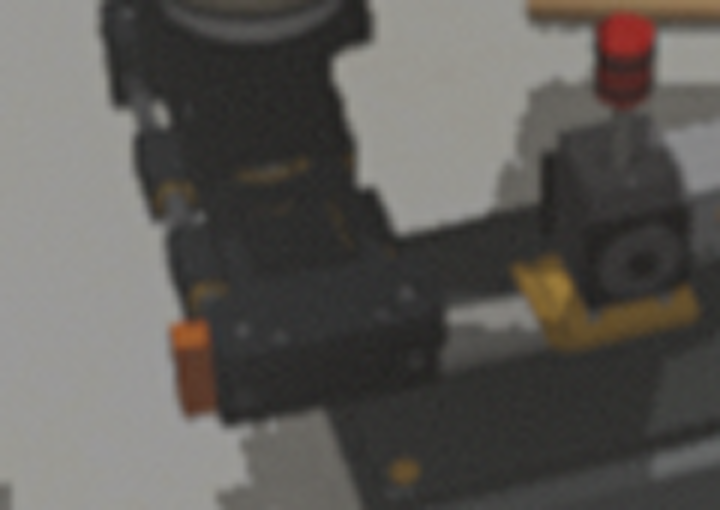

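```bash
cat > kc.py <<'E'
import sys,numpy as np,cv2
def f(i):
    i=cv2.GaussianBlur(i,(0,0),.7);return (i[...,0]/(i.sum(2)+1)).astype(np.float32)
def run(n):
    b=np.load("base.npy");m=np.load(n+".npy")
    for box in((346,168,17,22),(344,166,20,12),(344,174,20,16)):
        u,v,w,h=box;t=f(b)[v:v+h,u:u+w];W=f(m)[v-6:v+h+6,u-6:u+w+6]
        M=np.eye(2,3,dtype=np.float32);M[:,2]=6
        cc,M=cv2.findTransformECC(t,W,M,cv2.MOTION_TRANSLATION,(3,300,1e-7),None,1);d=M[:,2]-6
        print(n,box,d.round(3),round(cc,4),"lift mm",round(float(-d[1]/.373),2))
for n in sys.argv[1:]:run(n)
E
python3 kc.py b2 b3 b4 b5
```

```text
b2 (346, 168, 17, 22) [-0.004 -0.003] 0.9999 lift mm 0.01
b2 (344, 166, 20, 12) [-0.002 -0.008] 1.0 lift mm 0.02
b2 (344, 174, 20, 16) [-0.001  0.002] 1.0 lift mm -0.01
b3 (346, 168, 17, 22) [0.    0.002] 0.9998 lift mm -0.01
b3 (344, 166, 20, 12) [-0.009  0.008] 0.9999 lift mm -0.02
b3 (344, 174, 20, 16) [ 0.005 -0.001] 0.9998 lift mm 0.0
b4 (346, 168, 17, 22) [-0.01  -0.073] 0.9994 lift mm 0.2
b4 (344, 166, 20, 12) [-0.021 -0.095] 0.9997 lift mm 0.26
b4 (344, 174, 20, 16) [-0.007 -0.066] 0.9995 lift mm 0.18
b5 (346, 168, 17, 22) [ 0.244 -0.215] 0.9964 lift mm 0.58
b5 (344, 166, 20, 12) [ 0.335 -0.17 ] 0.997 lift mm 0.45
b5 (344, 174, 20, 16) [ 0.222 -0.215] 0.997 lift mm 0.58
```

{"api": "apply_moves", "payload": {
  "steps": [
    {"x": -1, "y": 3, "z": -0.4, "spin": 0},
    {"x": -0.8, "y": 3, "z": -0.4, "spin": 0},
    {"x": -0.8, "y": 3, "z": -0.2, "spin": 0},
    {"x": 0, "y": 0, "z": 0, "spin": 0}
  ]
}}

```text
time_s: 41.55
position: [0.6142, -0.0114, 0.0675]
tcp_rot: [[0.986, 0.004, -0.164], [0.164, -0.031, 0.986], [-0.002, -0.999, -0.032]]
force: [1.2, -2.0, -0.7]
opening: 0.161
```

```bash
python3 kn.py b6 1 base>/dev/null;python3 kc.py b6;python3 st.py
```

```text
b6 (346, 168, 17, 22) [ 0.404 -0.267] 0.9862 lift mm 0.72
b6 (344, 166, 20, 12) [ 0.521 -0.206] 0.9866 lift mm 0.55
b6 (344, 174, 20, 16) [ 0.361 -0.31 ] 0.9881 lift mm 0.83
t 41.6 stand xy mm -128.0 -0.92 z 67.42 yaw 9.45 tilt [ 0.0036 -0.0314] F along u,v,z -3.68 -1.03 -1.13 M [-0.44 -0.11 -0.01] open mm 13.6
```

{"api": "apply_moves", "payload": {
  "steps": [
    {"x": 0, "y": 0, "z": 0, "spin": 0},
    {"x": 0, "y": 0, "z": 0, "spin": 0},
    {"x": 0, "y": 0, "z": 0, "spin": 0}
  ],
  "grip": 22
}}

```text
time_s: 41.9
position: [0.6121, -0.0087, 0.0668]
tcp_rot: [[0.987, -0.001, -0.163], [0.163, -0.027, 0.986], [-0.005, -1.0, -0.027]]
force: [-0.4, 0.7, 0.2]
opening: 0.244
```

```bash
python3 kn.py b7 1 base>/dev/null;python3 kc.py b7;python3 st.py;python3 look.py s27 250 160 120 90 6; python3 ov.py s27 250 160 6 25
```

```text
b7 (346, 168, 17, 22) [ 0.354 -0.207] 0.9847 lift mm 0.55
b7 (344, 166, 20, 12) [ 0.495 -0.151] 0.9866 lift mm 0.4
b7 (344, 174, 20, 16) [ 0.314 -0.28 ] 0.9868 lift mm 0.75
t 41.95 stand xy mm -124.99 0.77 z 66.77 yaw 9.39 tilt [-0.001  -0.0271] F along u,v,z -0.15 0.41 -0.0 M [-0.06  0.05  0.02] open mm 21.5
[ 0.61204 -0.00867  0.06677] [[0.9866, -0.001, -0.1633], [0.1632, -0.0271, 0.9862], [-0.0054, -0.9996, -0.0266]] [-0.38 -0.21 -0.  ] 41.95
```

View pics/s27_o.png

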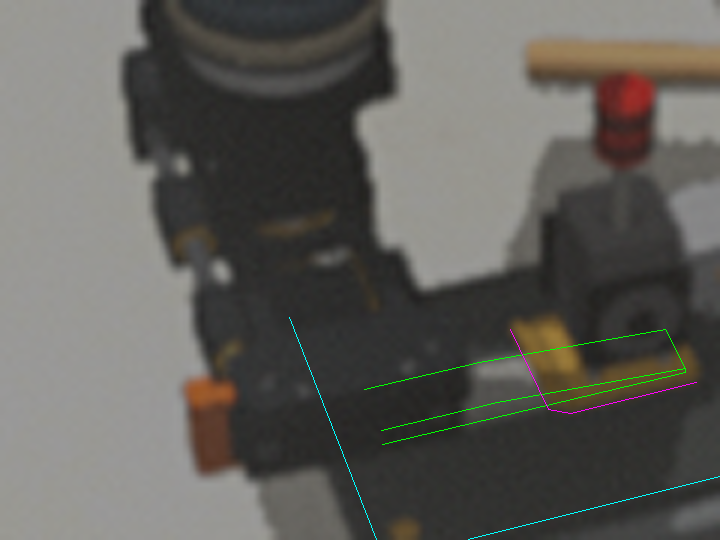

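```bash
python3 look.py s28 270 210 40 35 18
python3 - <<'E'
from h import *
a=np.radians(99.3);u=np.array([np.cos(a),np.sin(a)]);v=np.array([-u[1],u[0]]);o=np.array([.5926,.1148])
def W(x,y,z):return [*(o+x*u+y*v),z]
C=lambda q:((q-[270,210]+.5)*18-.5).round(0).tolist()
for x0 in(-.125,-.130,-.135):
    print(x0,C(proj("scene",[W(x0-.035,.007,.09),W(x0-.035,-.007,.09),W(x0-.035,-.007,.05)])))
E
```

```text
[ 0.61223 -0.00892  0.06681] [[0.9866, -0.0006, -0.1634], [0.1633, -0.0275, 0.9862], [-0.0051, -0.9996, -0.027]] [-0.37 -0.69 -0.24] 42.0
-0.125 [[213.0, 225.0], [241.0, 305.0], [266.0, 533.0]]
-0.13 [[173.0, 234.0], [200.0, 314.0], [226.0, 543.0]]
-0.135 [[132.0, 244.0], [159.0, 324.0], [186.0, 552.0]]
```

View pics/s28.png

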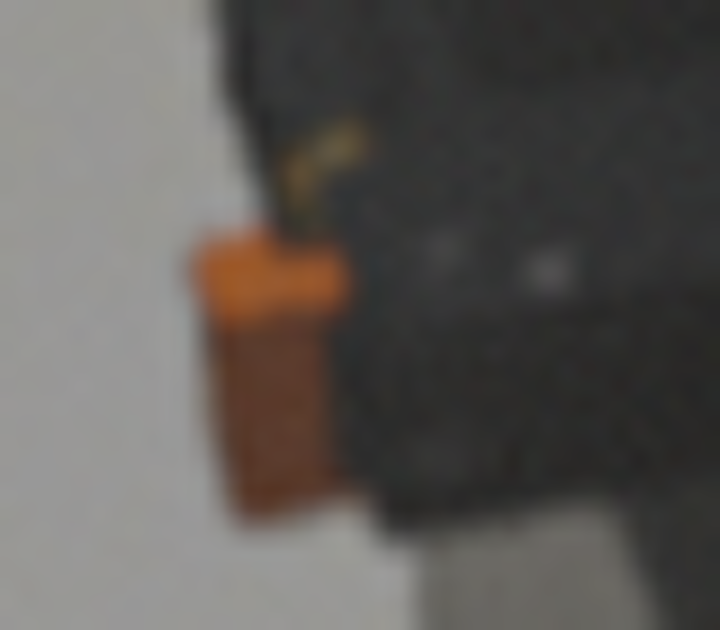

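{"api": "apply_moves", "payload": {
  "steps": [
    {"x": 0.7, "y": -0.5, "z": 0, "spin": -0.001},
    {"x": 0, "y": 0, "z": 0, "spin": 0}
  ]
}}

```text
time_s: 42.25
position: [0.613, -0.0093, 0.0668]
tcp_rot: [[0.987, -0.0, -0.162], [0.162, -0.027, 0.986], [-0.005, -1.0, -0.027]]
force: [1.1, 0.1, 0.4]
opening: 0.251
```

{"api": "apply_moves", "payload": {
  "steps": [
    {"x": 0, "y": 0, "z": 0, "spin": 0},
    {"x": 0, "y": 0, "z": 0, "spin": 0},
    {"x": 0, "y": 0, "z": 0, "spin": 0},
    {"x": 0, "y": 0, "z": 0, "spin": 0}
  ],
  "grip": 0
}}

```text
time_s: 42.65
position: [0.6137, -0.0092, 0.0669]
tcp_rot: [[0.987, 0.001, -0.161], [0.161, -0.027, 0.987], [-0.003, -1.0, -0.027]]
force: [0.2, 0.2, 1.2]
opening: 0.156
```

```bash
python3 st.py
```

```text
t 42.65 stand xy mm -125.81 -0.75 z 66.86 yaw 9.27 tilt [ 0.0008 -0.0269] F along u,v,z 0.13 -0.26 1.19 M [-0.09 -0.01 -0.12] open mm 13.6
```

{"api": "apply_moves", "payload": {
  "steps": [
    {"x": -1.3, "y": 5, "z": -0.2, "spin": 0},
    {"x": -1.3, "y": 5, "z": -0.2, "spin": 0}
  ]
}}

```text
time_s: 42.85
position: [0.6137, -0.0041, 0.0673]
tcp_rot: [[0.986, 0.006, -0.164], [0.164, -0.035, 0.986], [0.0, -0.999, -0.036]]
force: [0.8, -9.7, 0.3]
opening: 0.162
```

```bash
python3 st.py; python3 kn.py b8 1 base>/dev/null;python3 kc.py b8;python3 st.py
```

```text
t 42.85 stand xy mm -120.71 -1.6 z 67.3 yaw 9.45 tilt [ 0.0063 -0.0353] F along u,v,z -9.71 0.79 0.31 M [-1.39 -0.04  0.07] open mm 14.1
b8 (346, 168, 17, 22) [ 0.303 -0.338] 0.9815 lift mm 0.91
b8 (344, 166, 20, 12) [ 0.425 -0.161] 0.9894 lift mm 0.43
b8 (344, 174, 20, 16) [ 0.289 -0.425] 0.9842 lift mm 1.14
t 42.9 stand xy mm -120.29 -1.61 z 67.4 yaw 9.46 tilt [ 0.0064 -0.0353] F along u,v,z -7.86 0.16 -0.27 M [-1.21 -0.1   0.02] open mm 14.1
```

{"api": "apply_moves", "payload": {
  "steps": [
    {"x": -2.5, "y": 6, "z": -0.4, "spin": -0.002},
    {"x": -2.5, "y": 6, "z": -0.4, "spin": -0.001}
  ]
}}

```text
time_s: 43.1
position: [0.6129, 0.0016, 0.0682]
tcp_rot: [[0.986, 0.015, -0.164], [0.164, -0.046, 0.985], [0.007, -0.999, -0.048]]
force: [2.8, -11.2, -0.6]
opening: 0.157
```

```bash
python3 st.py; python3 kn.py b9 1 base>/dev/null;python3 kc.py b9;python3 st.py;python3 look.py s29 270 200 60 45 12
```

```text
t 43.1 stand xy mm -115.01 -1.69 z 68.23 yaw 9.47 tilt [ 0.015  -0.0462] F along u,v,z -11.46 -0.97 -0.62 M [-1.58 -0.13 -0.03] open mm 13.7
b9 (346, 168, 17, 22) [ 0.07  -0.521] 0.9792 lift mm 1.4
b9 (344, 166, 20, 12) [ 0.068 -0.378] 0.9889 lift mm 1.01
b9 (344, 174, 20, 16) [ 0.069 -0.546] 0.9818 lift mm 1.46
t 43.15 stand xy mm -114.53 -1.6 z 68.27 yaw 9.48 tilt [ 0.0151 -0.0462] F along u,v,z -10.19 -0.37 -0.94 M [-1.49 -0.24 -0.04] open mm 13.7
[0.61268 0.00204 0.06827] [[0.9863, 0.0151, -0.1642], [0.1648, -0.0462, 0.9852], [0.0073, -0.9988, -0.048]] [  2.02 -10.    -0.94] 43.15
```

View pics/s29.png

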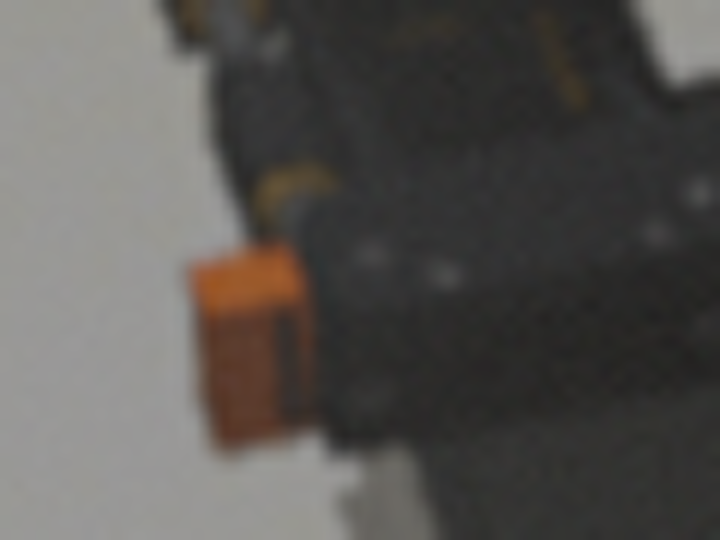

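{"api": "apply_moves", "payload": {
  "steps": [
    {"x": 0, "y": 0, "z": 0, "spin": 0},
    {"x": 0, "y": 0, "z": 0, "spin": 0},
    {"x": 0, "y": 0, "z": 0, "spin": 0}
  ],
  "grip": 22
}}

```text
time_s: 43.5
position: [0.6125, 0.0017, 0.0685]
tcp_rot: [[0.986, 0.014, -0.163], [0.164, -0.046, 0.985], [0.007, -0.999, -0.047]]
force: [0.7, 0.1, 0.2]
opening: 0.247
```

```bash
python3 st.py; python3 kn.py c1 2 base>/dev/null;python3 kc.py c1;python3 look.py s30 270 200 60 45 12;python3 look.py s31 320 160 60 75 9;python3 - <<'E'
from h import *
a=np.radians(99.3);u=np.array([np.cos(a),np.sin(a)]);v=np.array([-u[1],u[0]]);o=np.array([.5926,.1148])
def W(x,y,z):return [*(o+x*u+y*v),z]
C=lambda q:((q-[270,200]+.5)*12-.5).round(0).tolist()
for x0 in(-.115,-.12,-.125):
    print(x0,C(proj("scene",[W(x0-.035,.007-.001,.09),W(x0-.035,-.008,.09),W(x0-.035,-.008,.05)])))
E
```

```text
t 43.5 stand xy mm -114.86 -1.33 z 68.46 yaw 9.44 tilt [ 0.0144 -0.0456] F along u,v,z 0.01 -0.72 0.2 M [-0.1   0.09  0.01] open mm 21.5
c1 (346, 168, 17, 22) [ 0.091 -0.378] 0.9773 lift mm 1.01
c1 (344, 166, 20, 12) [ 0.079 -0.321] 0.9891 lift mm 0.86
c1 (344, 174, 20, 16) [ 0.09  -0.428] 0.9799 lift mm 1.15
[0.6124  0.00177 0.06838] [[0.9864, 0.0143, -0.1637], [0.1642, -0.0457, 0.9854], [0.0066, -0.9989, -0.0474]] [-0.74  0.   -0.51] 43.6
[0.61248 0.00177 0.06841] [[0.9864, 0.0144, -0.1639], [0.1644, -0.0458, 0.9853], [0.0067, -0.9988, -0.0475]] [-0.2  -0.37 -1.18] 43.65
-0.115 [[197.0, 261.0], [216.0, 314.0], [231.0, 467.0]]
-0.12 [[170.0, 267.0], [189.0, 321.0], [205.0, 473.0]]
-0.125 [[143.0, 274.0], [162.0, 327.0], [178.0, 479.0]]
```

View pics/s30.png

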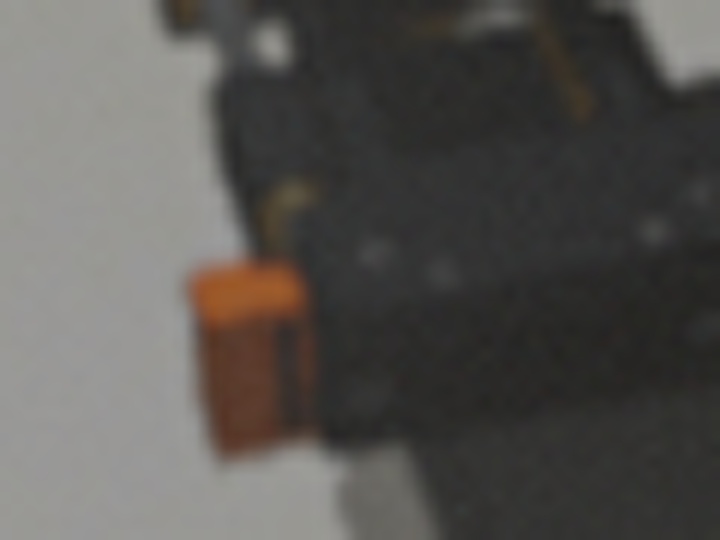

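View pics/s31.png

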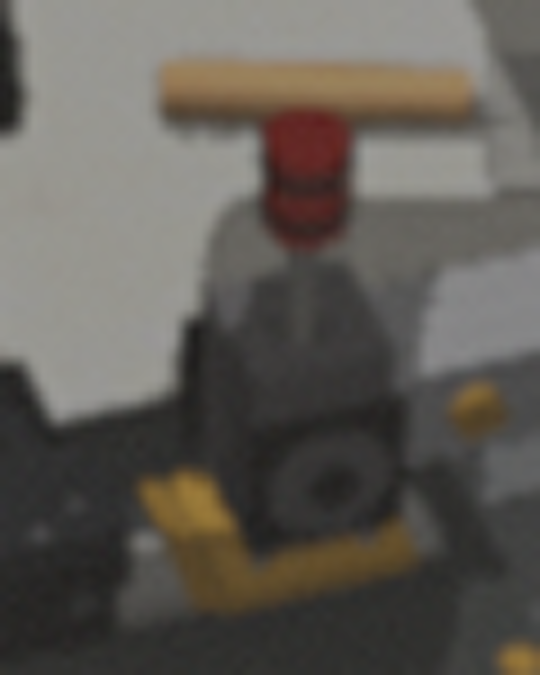

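```bash
cat > kb.py <<'E'
import sys,numpy as np
def rat(i): return i[...,0]/(i.sum(2)+1)
def cross(col,lo,hi,down):
    # col: profile; find half-level crossing between plateau knob and bg
    pass
def meas(n):
    r=rat(np.load(n+".npy"));out=[]
    # bottom edge: per column, from row 182 downward
    for c in range(349,359):
        p=r[176:200,c];bg=np.median(r[192:196,[344,345,363,364]]);k=p[:12].max();
        th=(bg+k)/2
        idx=[j for j in range(len(p)-1) if p[j]>=th>p[j+1]]
        if idx:
            j=idx[-1];out.append((c,176+j+(p[j]-th)/(p[j]-p[j+1])))
    return dict(out)
b=meas("base")
for n in sys.argv[1:]:
    m=meas(n);d=[m[c]-b[c] for c in m if c in b];print(n,np.round(d,2),"median lift",round(-np.median(d)/.373,2))
E
python3 kb.py b2 b3 b4 b5 b7 b8 b9 c1
python3 - <<'E'
import numpy as np,cv2
o=[]
for n in("base","b7","c1"):
    i=np.load(n+".npy")[160:235,330:380].astype(np.uint8)[...,::-1];o.append(cv2.resize(i,None,fx=5,fy=5,interpolation=cv2.INTER_CUBIC))
cv2.imwrite("pics/cmp.png",np.hstack(o))
E
```

```text
b2 [ 0.02  4.05  0.1  -0.04  0.1   0.02 -0.25 -0.18 -0.03 -0.01] median lift -0.02
b3 [-0.    3.36  0.24 -0.08 -0.4  -0.11 -0.41 -0.82 -0.01  0.06] median lift 0.11
b4 [-0.11  4.02  0.22 -0.13 -0.41 -0.11 -0.63  0.02 -0.13 -0.1 ] median lift 0.3
b5 [ 8.63  4.39  0.65 -0.13 -0.67 -0.4  -0.77 -0.43 -0.01 -0.37] median lift 0.67
b7 [ 8.48  6.15  1.11  0.27 -0.05 -0.52 -0.73 -0.74 -0.4  -0.45] median lift 0.61
b8 [ 8.34  4.65  2.6   2.    2.51  1.75  0.01 -0.39 -0.56 -0.6 ] median lift -5.02
b9 [7.06 4.57 1.27 2.06 1.9  1.89 0.06 0.23 4.32 4.  ] median lift -5.3
c1 [6.26 4.49 1.21 2.2  1.71 1.64 0.26 0.52 4.14 4.  ] median lift -5.24
```

View pics/cmp.png

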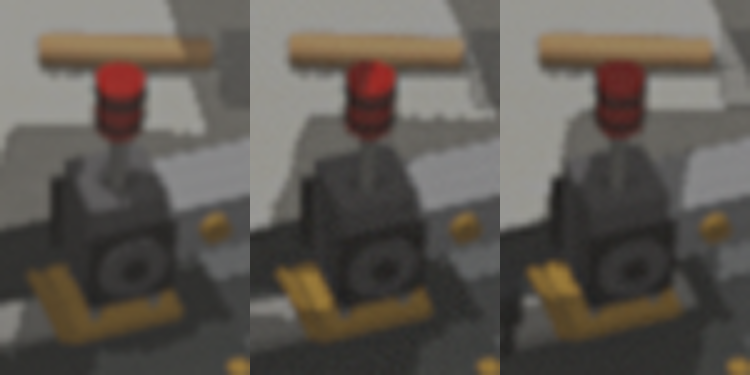

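```bash
cat > sh.py <<'E'
import sys,numpy as np
from h import *
a=np.radians(99.3);u=np.array([np.cos(a),np.sin(a)]);v=np.array([-u[1],u[0]]);o=np.array([.5926,.1148])
q=proj("scene",[[*(o+x*u-.022*v),z] for z in(.055,.057) for x in(-.02,0,.02)]);
s=float(np.mean(q[:3,1]-q[3:,1])/2)
def prof(i):
    return cv2.GaussianBlur((i[...,0]-i[...,2]).astype(np.float32),(0,0),.5)
def edges(n):
    r=prof(np.load(n+".npy"));E={}
    for c in range(346,366):
        base=np.interp(c,q[:3,0],q[:3,1]);a0=int(base)-7
        p=r[a0:a0+14,c];pm=p[:8].argmax();k=p[pm];bg=p[-3:].mean();th=(k+bg)/2
        for j in range(pm,len(p)-1):
            if p[j]>=th>p[j+1]:E[c]=a0+j+(p[j]-th)/(p[j]-p[j+1]);break
    return E
b=edges("base")
for n in sys.argv[1:]:
    e=edges(n);d=np.array([b[c]-e[c] for c in e if c in b]);print(n,d.round(2),"lift",round(float(np.median(d))/s,2),"+-",round(float(d.std()/s/np.sqrt(len(d))),2))
E
python3 sh.py b2 b3 b4 b5 b6 b7 b8 b9 c1; python3 kc.py c1
```

```text
b2 [ 0.   -0.    0.01  0.02 -0.02 -0.04 -0.   -0.02 -0.01 -0.01  0.01  0.01
  0.04 -0.01 -0.05  0.01  0.04 -0.01 -0.01  0.01] lift -0.01 +- 0.02
b3 [ 0.01 -0.09 -0.01 -0.02  0.02 -0.04 -0.05  0.06  0.04  0.02  0.05  0.
 -0.02 -0.05 -0.01  0.01  0.03  0.01  0.02 -0.03] lift 0.02 +- 0.03
b4 [ 0.16  0.01  0.1   0.01  0.01 -0.05  0.02  0.11  0.12  0.12  0.16  0.01
  0.13  0.1   0.02 -0.06  0.04  0.11  0.12  0.15] lift 0.31 +- 0.05
b5 [0.42 0.13 0.21 0.37 0.43 0.19 0.13 0.28 0.42 0.33 0.17 0.14 0.33 0.26
 0.19 0.21 0.28 0.24 0.2  0.29] lift 0.8 +- 0.07
b6 [0.49 0.33 0.4  0.53 0.44 0.19 0.31 0.53 0.56 0.33 0.29 0.27 0.41 0.38
 0.36 0.26 0.42 0.43 0.38 0.41] lift 1.26 +- 0.07
b7 [0.5  0.3  0.43 0.54 0.49 0.23 0.31 0.57 0.49 0.32 0.3  0.39 0.44 0.36
 0.38 0.37 0.47 0.26 0.31 0.43] lift 1.24 +- 0.07
b8 [0.53 0.42 0.49 0.65 0.59 0.36 0.49 0.68 0.66 0.41 0.46 0.6  0.61 0.44
 0.42 0.6  0.64 0.44 0.39 0.51] lift 1.6 +- 0.07
b9 [0.85 0.65 0.79 0.82 0.8  0.69 0.85 0.81 0.78 0.73 0.87 0.81 0.75 0.68
 0.71 0.81 0.85 0.71 0.82 0.8 ] lift 2.57 +- 0.05
c1 [0.7  0.56 0.7  0.76 0.64 0.5  0.65 0.7  0.67 0.66 0.68 0.69 0.66 0.57
 0.58 0.74 0.65 0.56 0.59 0.62] lift 2.09 +- 0.05
c1 (346, 168, 17, 22) [ 0.091 -0.378] 0.9773 lift mm 1.01
c1 (344, 166, 20, 12) [ 0.079 -0.321] 0.9891 lift mm 0.86
c1 (344, 174, 20, 16) [ 0.09  -0.428] 0.9799 lift mm 1.15
```

```bash
python3 - <<'E'
from h import *
a=np.radians(99.3);u=np.array([np.cos(a),np.sin(a)]);v=np.array([-u[1],u[0]]);o=np.array([.5926,.1148])
def W(x,y,z):return [*(o+x*u+y*v),z]
m=np.load("c1.npy").astype(np.uint8);U,V,k=325,200,16
im=cv2.resize(m[V:V+40,U:U+50,::-1],None,fx=k,fy=k,interpolation=cv2.INTER_CUBIC)
C=lambda q:((q-[U,V]+.5)*k-.5).round().astype(np.int32)
for y,c in((-.011,(0,255,0)),(-.013,(0,255,255)),(-.009,(255,255,0))):
    cv2.polylines(im,[C(proj("scene",[W(-.07,y,.05),W(-.03,y,.05)]))],False,c,1)
for y,c in((.011,(0,255,0)),(.009,(0,255,255)),(.013,(255,255,0))):
    cv2.polylines(im,[C(proj("scene",[W(-.07,y,.058),W(-.03,y,.0575)]))],False,c,1)
cv2.imwrite("pics/lat.png",im)
E
python3 st.py
```

```text
t 43.7 stand xy mm -114.83 -1.4 z 68.41 yaw 9.46 tilt [ 0.0145 -0.0458] F along u,v,z 0.42 0.16 0.45 M [-0.11  0.02  0.  ] open mm 21.9
```

View pics/lat.png

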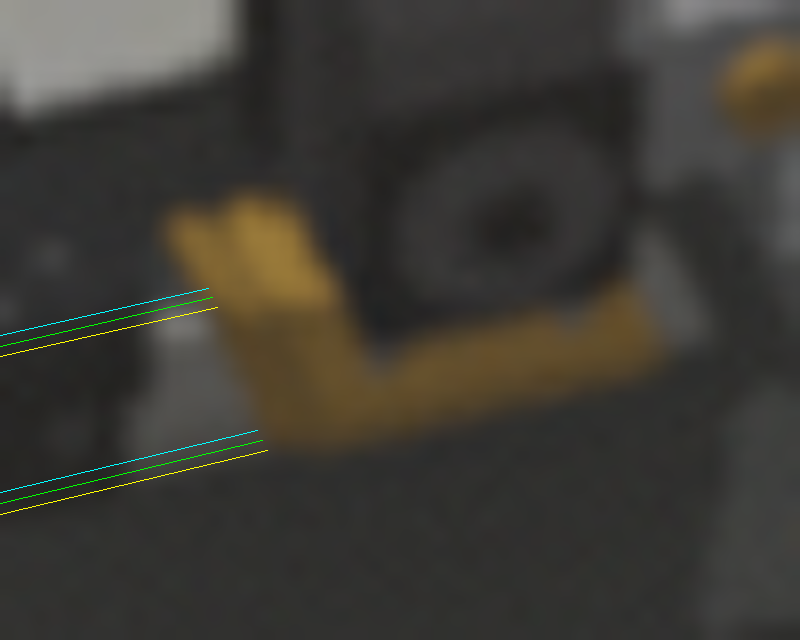

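{"api": "apply_moves", "payload": {
  "steps": [
    {"x": 0, "y": 0, "z": 0, "spin": 0},
    {"x": 0, "y": 0, "z": 0, "spin": 0},
    {"x": 0, "y": 0, "z": 0, "spin": 0},
    {"x": 0, "y": 0, "z": 0, "spin": 0},
    {"x": 0, "y": 0, "z": 0, "spin": 0},
    {"x": 0, "y": 0, "z": 0, "spin": 0}
  ],
  "grip": 0
}}

```text
time_s: 44.3
position: [0.6125, 0.0021, 0.0683]
tcp_rot: [[0.986, 0.014, -0.163], [0.164, -0.045, 0.985], [0.007, -0.999, -0.047]]
force: [-0.0, 0.8, -0.7]
opening: 0.155
```

```bash
python3 st.py; python3 kn.py c2 3 base>/dev/null;python3 sh.py c1 c2|sed 's/.*lift/lift/';python3 look.py s32 250 160 130 95 6;python3 st.py
```

```text
t 44.3 stand xy mm -114.41 -1.42 z 68.32 yaw 9.43 tilt [ 0.0143 -0.0455] F along u,v,z 0.8 -0.09 -0.71 M [-0.14  0.07 -0.06] open mm 13.5
c1 [0.7  0.56 0.7  0.76 0.64 0.5  0.65 0.7  0.67 0.66 0.68 0.69 0.66 0.57
lift 2.09 +- 0.05
c2 [0.68 0.56 0.61 0.77 0.75 0.48 0.69 0.72 0.68 0.6  0.73 0.71 0.63 0.53
lift 2.11 +- 0.06
[0.6125  0.00215 0.06833] [[0.9864, 0.0144, -0.1634], [0.1639, -0.0456, 0.9854], [0.0067, -0.9989, -0.0473]] [ 0.08  0.   -0.94] 44.45
t 44.5 stand xy mm -114.4 -1.44 z 68.34 yaw 9.43 tilt [ 0.0144 -0.0456] F along u,v,z -0.58 -0.31 -0.15 M [-0.07  0.08 -0.12] open mm 13.8
```

View pics/s32.png

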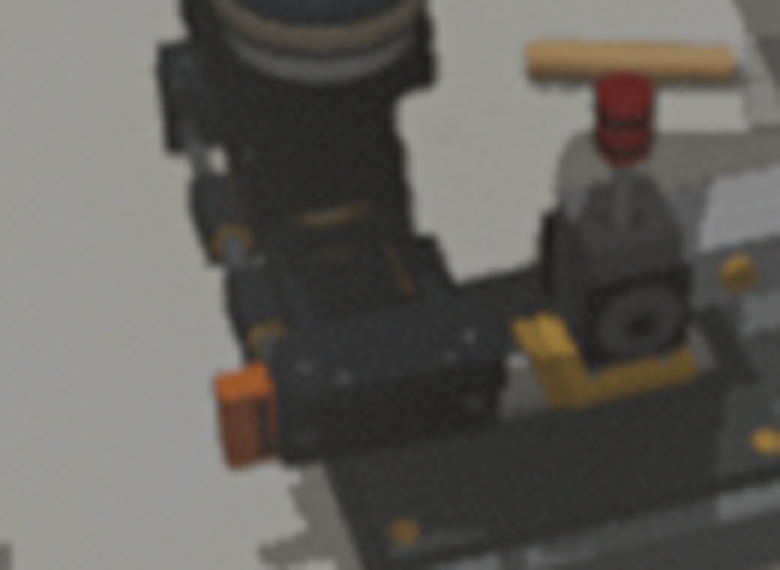

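```bash
python3 -c "
from rig import job
print(job.hand_in())"
```

```text
the job is handed in; nothing more can be done
None
```

I put the loading rod down the feed tube and let go of it, then slid the gauge under the shoe. I handed in at about 44.5 s still gripping the handle; no verdict was reported.

**Last checks**
- **Shoe lift:** about 2.1 mm, measured from the shoe's lower edge in the camera picture. It fits the depth, with the blade about 63 mm past the shoe's edge and a gap of about 5.0 mm. The highest I measured on the way in was about 2.6 mm.
- **Drag:** about 10–11 N on the last push, when the lift read 2.6 mm.
- **Hand at the end:** the tool read still, the wrist forces were near zero, and the grip was closed on the handle (13.5–13.8 mm).
- **Alignment:** the yaw matches the stand to about 0.1°. The blade sits about 1–1.5 mm off centre.

**What went wrong or disagreed**
- **Rod height check:** the rise of the rod's knob gave only about 1.1 mm of lift. The gripper's shadow moved over the knob, so I trusted the shoe-edge measurement. If the knob reading is right, the lift is short of 2 mm.
- **Contact with the holder:** the gauge's handle came down on the holder's edge during the first lowering, and the wrist read about 28 N. I lifted off and went in again.
- **Tool tilt:** the tool tilted while pushing, so the gauge was not always flat on the way in. I released and regripped it three times after the blade was under the shoe. I also set it down on the table and regripped it once before that.
- **Bystanders:** nothing went near the jar, scraper or spool, but I did not measure them again at the end.

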